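# Pin a stack of label rolls to its carrier tray

## Task

Draw the spindle out of its holder and pin the two stacked label rolls to the grey carrier tray with it: push it down through both rolls and the tray's slot, feel along the slot for the hidden socket hole (the rolls slide along with the spindle), and push it fully home so that its collar sits on the upper roll. Do not force it: the spindle must never press on the rolls or the tray with more than 30 N. Leave the stack upright on the tray, let go, and do not disturb the spare roll, the small roll or the carton.

Things in the scene. Friction and masses are not known exactly. Their poses are not given: they have to be found in the camera images.
- tray: Grey plastic carrier tray fixed to the bench, 200 (x) by 120 (y) by 40 mm high. Origin: centre of its underside, on the bench; x along its length, z up. A slot, 72 mm long along tray x and 24.5 mm wide, is cut through its 10 mm thick top deck, centred on the tray, hidden under the rolls. Under the slot a socket block is clamped rigidly (see socket_track).
- socket_track (a point): Middle of the slot at the socket block's flat top, 30 mm above the bench. The block's one hole (25 mm diameter, 23 mm deep) lies on the slot's centre line, unmeasured, up to 22 mm either way along tray x from here. Anywhere else the spindle stops on the flat top, collar 22 mm above the upper roll; slide it along the slot under light pressure until it drops in.
- roll_lower: Lower label roll: white paper, outer diameter 100 mm, 40 mm high, 28 mm bore with a cardboard core, 0.16 to 0.30 kg, loose on the tray's deck, axis upright. Origin: centre of its underside; z is its axis. It may lie up to 7 mm off the tray's centre (up to 3 mm across the slot).
- roll_upper: Upper label roll, like the lower one, loose on top of it, up to 3 mm off it in each direction. Origin: centre of its underside; z is its axis. Its top is the top of the stack, 120 mm above the bench.
- spindle: Spindle, about 0.2 kg, standing upright in the holder at the start. Aluminium shank, diameter 22 mm, 112 mm long, nose chamfered to 20 mm over the last 3 mm; above it a collar, diameter 44 mm, 8 mm thick; above that a black square grip head, 28 by 28 by 44 mm (120 to 164 mm from the nose), sides along the spindle's x and y. Origin: centre of the nose's end face; z runs up the shank to the head.
- spindle_nose (a point): Centre of the spindle's nose end face (its lower end).
- spindle_head (a point): Centre of the spindle's square grip head, 142 mm above the nose.
- holder: Grey plastic block fixed to the bench, 80 by 80 by 60 mm high, with an upright 24 mm hole, 50 mm deep, in the centre of its top, in which the spindle stands (nose 10 mm above the bench). Origin: centre of its underside.
- spare_roll: Bystander: a single white label roll, 100 mm in diameter, 40 mm high, on the bench away from the tray. Origin: centre of its underside.
- small_roll: Bystander: small white roll, 56 mm in diameter, 55 mm high, standing on the bench. Origin: centre of its underside.
- carton: Bystander: cardboard carton 100 by 140 by 60 mm high, with a paper band. Origin: centre of its underside.
Not all that is in view belongs to the job. There is more than one size of the spindle; the one meant has the size given above. What is shaped like the roll_upper but orange is not meant.

How it is judged:
On the way, in this order (a step that is already met when the one before it is completed fails the run):
1. the spindle is drawn out of the holder, its nose clear above the holder (height (world z) of spindle_nose above 0.07 m), for 0.1 s.
2. the spindle's nose has passed through both rolls into the tray's slot (z of spindle_nose in the frame of tray below 0.037 m and horizontal distance between roll_lower and spindle_nose below 0.01 m and horizontal distance between roll_upper and spindle below 0.015 m), for 0.05 s.
At the end, for the whole second after the job is handed in: Spindle released, at rest, within 0.1 rad of upright, through both rolls and in the socket, nose under 13 mm above the bench (fully home: about 8 mm). Lower roll flat on the tray, upper roll flat on it (5 mm, 0.1 rad), axes within 8 and 10 mm of the spindle (z of spindle_nose in the frame of tray below 0.013 m and angle between each of spindle, roll_lower, roll_upper's own z axis and vertical below 0.1 rad and horizontal distance between roll_lower and spindle below 0.008 m and horizontal distance between roll_upper and spindle below 0.01 m and z of roll_lower in the frame of tray between 0.035 and 0.045 m and z of roll_upper in the frame of roll_lower between 0.035 and 0.045 m and linear speed of each of spindle, roll_lower, roll_upper below 0.02 m/s); the robot touches nothing.
It fails at once if the spindle presses on the tray (or its socket block) or on a roll with more than 30 N (contact force between spindle and tray above 30 N or contact force between spindle and roll_lower above 30 N or contact force between spindle and roll_upper above 30 N).
It fails at once if the spare roll, the small roll or the carton is moved more than 20 mm (distance of any of spare_roll, small_roll, carton from where it was at the start of the episode above 0.02 m).
It also fails if it takes over 72 s, if anything falls off the work surface, if the arm or the gripper's body presses on something with over 40 N, if the wrist force passes 120 N, or if a joint passes its speed limit or range.

## Robot

A 6-joint arm with a two-finger parallel gripper is mounted at the origin on the work surface. World frame = base frame: x ahead of the robot, y to its left, z up, the work surface at z = 0. Lengths are in m, angles in rad, forces in N, time in s.
With the tool pointing down it reaches from about 0.375 to 0.975 m from the base axis. Payload 3.8 kg.
Tool frame: the origin (TCP) lies where the fingers leave the gripper's body, on its centre line; the fingertips stand 73 mm ahead of it and the grasp point (between the pads) lies 54 mm ahead of it (nose_length is the distance from the TCP to the fingertips, in m); z points along the fingers, y is the line along which they close (so a half turn about z gives the same grasp; the last joint's range is limited). The gripper opens to 85 mm and grips with 20 to 120 N. Pads are 22 mm wide; open, the fingers measure 114 mm over their backs; the gripper's body (76 mm by 85 mm) begins 54 mm behind the grasp point. The pads swing forward as they close: fully open they stand 13 mm farther back than shut.
Start: joints at [1.263, 0.264, 1.604, -0, 1.274, -0.037], TCP at [0.181, 0.65, 0.304] pointing down, gripper open.
Joint ranges: [-2.63, 2.63], [-0.94, 2.18], [0.31, 2.57], [-1.31, 4.45], [0, 2.66], [-2.55, 2.55]. Speed limits (rad/s): [2.57, 2.57, 3.14, 3.14, 3.14, 3.14].

## Interface

Orientations are given as a rotation vector (axis times angle).
In Python, from workcell import read_state, read_camera, calibration, finish_job, look_for, cut_out, tip_of, nose_length gives the robot as it stands.
- The arm moves only by the tool step_arm, never from a script. Its argument "targets" is a list of rows, each a list of 3 entries, a list of its own where there are three numbers: the turn, a rotation vector about the tool's x, y, z in rad, then the shift along the tool's x, y, z in mm, then the finger opening in mm, from 0 to 85.4. In form: [[[ax, ay, az], [x, y, z], grip], ...]. A call has 1 to 5 rows; each row shifts and turns the commanded pose from where the row before left it, along the tool's axes as they then stand; what a row does not reach is not made up. A row lasts 1/12 s, in which the tool goes at most 41.7 mm and 7.16 degrees, less where a joint would pass 70% of its speed; a pose out of reach is approached as far as the arm can. A call with a gripper value outside its range is refused whole. The fingers move at their own pace and stop on an object; "grip_force" is the grip in N (left out, the last holds). Time passes only in rows, so rows that do not move let the fingers close. It gives the time, the measured TCP pose, the force, the opening and the grip force at its end, in the units of the state.
- read_state(): the state, without advancing time (a new reading comes with each control period).
- read_camera(name): name is "scene" or "top" or "wrist"; returns the picture (480x640x3 uint8, red, green, blue); there is no depth.
- calibration(name): a dict with "camera_matrix" (3x3 intrinsics, pixels), "dist_coeffs" ([k1, k2, p1, p2, k3] as OpenCV has them; the pictures are not rectified), "R" (3x3) and "t" (3): a world point X has camera coordinates R X + t. Camera axes: x right, y down, z forward; pixel columns grow to the right and rows downward; lengths in m; the calibration is good to about 2 mm. A picture is of the moment at which its call begins: read the wrist's pose just before it. calibration takes no time and is no camera call; for the wrist camera it gives the pose at the moment of the call.
- finish_job(): hands the job in; it is judged then, once.
Trained networks look in the newest picture that a camera, given by its name, has taken for a name from the list of things; names that differ only in an ending like _2 or _b are one class to them, and where a whole thing is asked for, a point or a joint stands for the part that bears it (a point fixed in the world has none). Each returns a list of dicts, best first, with "score" (0 to 1); they miss things now and then, are a little off and sometimes report something else, mostly with a low value. They report only what shows in the picture. A call takes as long as a camera call. They do not tell look-alikes from the thing itself.
- look_for(camera, query): "extent" ([left, top, right, bottom] in pixels, round what is visible of it).
- cut_out(camera, query): "region" (480x640 bool, what is visible of it) and "extent" ([left, top, right, bottom] in pixels, round what is visible of it).
- tip_of(camera, query): "at" ([row, column] in pixels: a listed point, or the origin of a listed thing).
The state is a dict: "time": time; "q": joint angles; "joint_vel": joint speeds; "joint_torque": joint torques, N m; "tool_pos": TCP position; "tcp_rot": TCP orientation; "wrist_force": force on the tool from outside, world axes, zero at the start; "torque": the same for the moment, N m; "width": opening from 0.0 (shut) to 1.0 (fully open); "grip_force": force on a finger pad.
Only numpy, scipy, OpenCV 4.12 (cv2) and the standard library are available. Lean on these libraries where they do the work, as an engineer would, in place of code of your own. Each camera call takes 0.05 s, during which the arm holds its last target. There are 200 camera calls.

## Working session

There is one attempt and no reset: what is moved stays moved. The work goes in short steps, Python scripts to look and compute and a tool call to move; the robot and the scene stay as the last step left them, time stands still between calls to the robot, and variables do not carry over. Pictures are saved under pics/ and viewed, at most 10 in all, crops included, and the job is handed in when it is done.

Besides the shell and the picture viewer there is one more tool, called after "Request:" as name(argument=value, ...), one argument or row to a line, values as JSON. step_arm: Moves the arm, as the interface text tells. Its arguments: {"type":"object","properties":{"targets":{"type":"array","items":{"type":"array"}},"grip_force":{"type":"number"}},"required":["targets"]}

```bash
mkdir -p pics; ls; cat > h.py <<'E'
import numpy as np, cv2
from workcell import *
def save(cam,fn,crop=None,scale=1):
    im=read_camera(cam)[:,:,::-1].copy()
    if crop: l,t,r,b=crop; im=im[t:b,l:r]
    if scale!=1: im=cv2.resize(im,None,fx=scale,fy=scale,interpolation=cv2.INTER_CUBIC)
    cv2.imwrite(fn,im)
def pix2world(cam,uv,z,c=None):
    c=c or calibration(cam); K=np.array(c["camera_matrix"]);D=np.array(c["dist_coeffs"]);R=np.array(c["R"]);t=np.array(c["t"])
    n=cv2.undistortPoints(np.array([[uv]],float),K,D)[0,0]
    d=R.T@np.array([n[0],n[1],1]);o=-R.T@t
    return o+d*(z-o[2])/d[2]
def world2pix(cam,X,c=None):
    c=c or calibration(cam)
    return cv2.projectPoints(np.array(X,float).reshape(-1,1,3),cv2.Rodrigues(np.array(c["R"]))[0],np.array(c["t"],float),np.array(c["camera_matrix"]),np.array(c["dist_coeffs"]))[0][:,0]
E
python3 - <<'E'
from h import *
a=read_camera("scene");b=read_camera("top")
cv2.imwrite("pics/s0.png",a[:,:,::-1]);cv2.imwrite("pics/t0.png",b[:,:,::-1])
print(read_state())
for cam in("scene","top"):
    c=calibration(cam);print(cam,(-np.array(c["R"]).T@np.array(c["t"])).round(3))
    for q in("spindle","spindle_head","holder","tray","roll_upper"):
        try: print(q,[(round(d["score"],2),np.round(d["extent"]).tolist()) for d in look_for(cam,q)][:5],[(round(d["score"],2),np.round(d["at"]).tolist()) for d in tip_of(cam,q)][:5])
        except Exception as e: print(q,e)
E
```

```text
pics
{'time': 0.1, 'q': array([ 1.26309504e+00,  2.64690689e-01,  1.60523341e+00,  3.71921936e-05,
        1.27371018e+00, -3.68980929e-02]), 'joint_vel': array([ 9.46786351e-05, -1.91757657e-03, -3.75815175e-03, -6.80024344e-04,
        1.96341783e-03,  2.00100107e-04]), 'joint_torque': array([ 6.29019978e-04, -5.16718554e+01, -3.68585336e+01, -6.42623627e-05,
        6.49502501e-03,  4.47916716e-05]), 'tool_pos': array([0.18040207, 0.6499146 , 0.30267988]), 'tcp_rot': array([-0.42404288, -3.11245287,  0.00314953]), 'wrist_force': array([-0.827124  ,  0.97669023,  0.2692882 ]), 'torque': array([0.00820312, 0.02363861, 0.02702913]), 'grip_force': 0.0, 'width': 0.9997008756252369}
scene [1.192 0.006 0.848]
spindle [(0.64, [132.0, 163.0, 182.0, 253.0]), (0.63, [277.0, 174.0, 288.0, 217.0])] [(0.86, [214.0, 287.0]), (0.69, [246.0, 175.0]), (0.63, [221.0, 236.0])]
spindle_head [(0.77, [276.0, 174.0, 284.0, 218.0]), (0.74, [213.0, 158.0, 241.0, 212.0]), (0.72, [360.0, 196.0, 413.0, 224.0]), (0.66, [129.0, 162.0, 179.0, 249.0])] [(0.73, [180.0, 146.0]), (0.68, [173.0, 224.0])]
holder [(0.6
[... 386 characters left out ...]
 251.0, 540.0, 294.0]), (0.57, [392.0, 280.0, 452.0, 330.0])] [(0.82, [322.0, 361.0]), (0.58, [306.0, 415.0])]
spindle_head [(0.74, [414.0, 291.0, 447.0, 316.0]), (0.64, [355.0, 310.0, 373.0, 331.0]), (0.57, [473.0, 249.0, 534.0, 291.0])] [(0.72, [270.0, 515.0]), (0.6, [303.0, 432.0]), (0.5, [320.0, 365.0])]
holder [(0.89, [393.0, 281.0, 449.0, 332.0]), (0.54, [219.0, 266.0, 287.0, 381.0]), (0.17, [239.0, 312.0, 269.0, 336.0])] [(0.91, [309.0, 417.0])]
tray [(0.84, [216.0, 264.0, 290.0, 385.0])] [(0.79, [325.0, 254.0])]
roll_upper [(0.77, [213.0, 288.0, 277.0, 349.0]), (0.77, [136.0, 282.0, 200.0, 342.0]), (0.57, [411.0, 290.0, 448.0, 317.0])] [(0.81, [315.0, 171.0]), (0.62, [318.0, 247.0])]
```

View pics/s0.png

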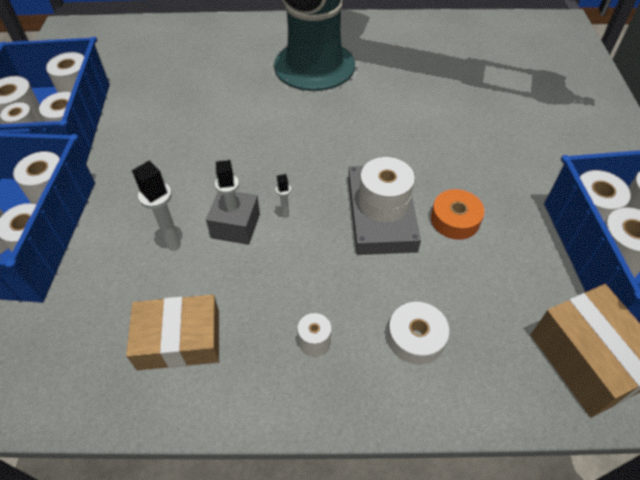

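View pics/t0.png

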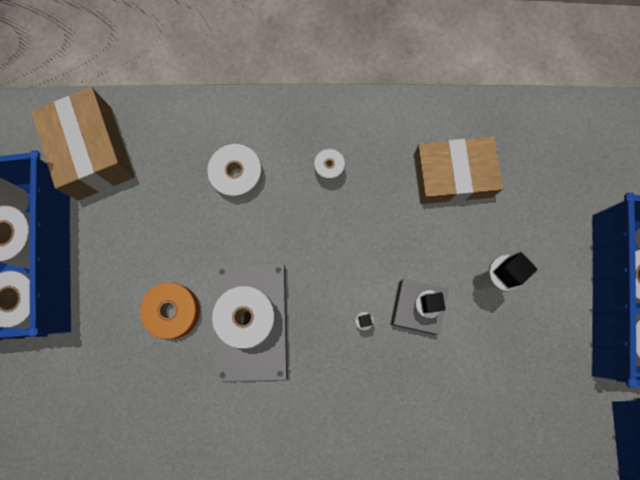

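The top view shows spindle candidates at px (365,321), which is small, (432,303), which stands in the holder, and (515,272), which is large. In the scene view they are at (283,195), (226,190) and (155,205). The one in the holder fits the description. The roll stack is at top (243,318), and the orange roll at (169,310) is the look-alike. I'll confirm in a crop and measure.

```bash
python3 - <<'E'
from h import *
a=read_camera("top");b=read_camera("scene")
ca=cv2.resize(a[240:360,340:550],None,fx=3.5,fy=3.5,interpolation=2)[:,:,::-1]
cb=cv2.resize(b[150:260,120:310],None,fx=3.8,fy=3.8,interpolation=2)[:,:,::-1]
# both in one image <=800x600
ca=cv2.resize(ca,(390,223));cb=cv2.resize(cb,(390,226))
w=np.zeros((230,790,3),np.uint8);w[:223,:390]=ca;w[:226,400:]=cb
cv2.imwrite("pics/c1.png",w)
# head dark blobs top
g=a.max(2)
for n,(l,t,r,bb) in dict(small=(350,308,380,335),mid=(415,286,450,318),big=(495,248,540,292)).items():
    m=(g[t:bb,l:r]<45).astype(np.uint8)
    k,lab,st,ce=cv2.connectedComponentsWithStats(m);i=1+st[1:,4].argmax()
    cn=cv2.findContours((lab==i).astype(np.uint8),0,2)[0][0]
    print(n,ce[i]+[l,t],st[i],cv2.minAreaRect(cn))
def ctr(im,box,f):
    l,t,r,b=box; m=f(im[t:b,l:r].astype(int)).astype(np.uint8)
    k,lab,st,ce=cv2.connectedComponentsWithStats(m);i=1+st[1:,4].argmax();return ce[i]+[l,t],st[i]
for cam,uv in(("top",(432,303)),("scene",(225,170))):
    for z in(.152,.174): print(cam,uv,z,pix2world(cam,uv,z).round(4))
for cam,q in(("top","holder"),("top","tray"),("top","roll_upper"),("scene","holder"),("scene","roll_upper")):
    for d in cut_out(cam,q)[:2]:
        r=d["region"].astype(np.uint8);M=cv2.moments(r,True);c=(M["m10"]/M["m00"],M["m01"]/M["m00"])
        print(cam,q,round(d["score"],2),np.round(c,1),[pix2world(cam,c,z)[:2].round(4).tolist() for z in(.04,.06,.12)],cv2.minAreaRect(cv2.findNonZero(r)))
E
```

```text
small [364.82828283 320.4040404 ] [ 9  7 13 11 99] ((14.788235664367676, 12.547060012817383), (9.43647575378418, 10.629592895507812), 77.47119140625)
mid [432.5521978  302.60164835] [  6   7  24  20 364] ((17.5, 16.5), (16.933095932006836, 21.536266326904297), 80.53767395019531)
big [515.00342075 270.12086659] [  0   5  42  35 877] ((19.750001907348633, 22.249998092651367), (28.284269332885742, 33.23401641845703), 45.0)
top (432, 303) 0.152 [ 0.5319 -0.161   0.152 ]
top (432, 303) 0.174 [ 0.5306 -0.1566  0.174 ]
scene (225, 170) 0.152 [ 0.5205 -0.1614  0.152 ]
scene (225, 170) 0.174 [ 0.5417 -0.1561  0.174 ]
top holder 0.63 [414.9 307.3] [[0.531, -0.1534], [0.53, -0.1501], [0.5269, -0.1399]] ((419.1133117675781, 305.7513427734375), (52.05392074584961, 49.08957290649414), 11.976131439208984)
top holder 0.52 [254.6 326.9] [[0.4954, 0.1263], [0.4951, 0.1236], [0.4943, 0.1156]] ((251.5, 323.0), (116.0, 71.0), 90.0)
top tray 0.56 [254.6 326.5] [[0.4962, 0.1263], [0.4959, 0.1236], [0.4951, 0.1156]] ((251.5, 322.9999694824219), (70.99998474121094, 115.99998474121094), 0.0)
top roll_upper 0.
[... 237 characters left out ...]
ne holder 0.63 [233.  218.9] [[0.5443, -0.1597], [0.5603, -0.1555], [0.6085, -0.1432]] ((231.86209106445312, 216.15518188476562), (53.356712341308594, 51.657127380371094), 11.888657569885254)
scene holder 0.43 [417.9 332.8] [[0.7912, 0.1707], [0.8011, 0.1666], [0.8309, 0.1544]] ((418.10003662109375, 333.20001220703125), (60.399497985839844, 62.2968635559082), 18.434947967529297)
scene roll_upper 0.86 [386.2 183. ] [[0.454, 0.1461], [0.4722, 0.1427], [0.5271, 0.1323]] ((386.0, 183.5), (51.0, 52.0), 90.0)
scene roll_upper 0.73 [456.7 214. ] [[0.5373, 0.2771], [0.5535, 0.2704], [0.6021, 0.2503]] ((456.8324279785156, 213.79461669921875), (51.31798553466797, 50.28868865966797), 17.10272979736328)
```

View pics/c1.png

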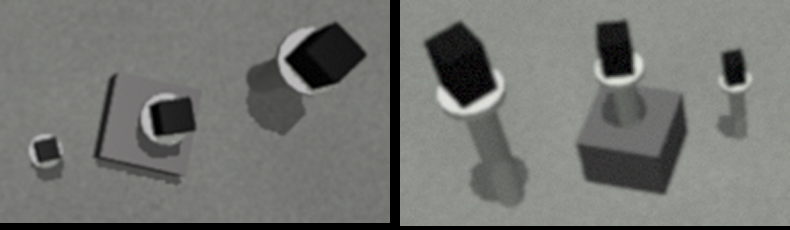

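The crop confirms it. The middle spindle stands in the grey holder, with a collar of about 27 px (44 mm). Head centre is about (0.531, -0.160). I'll move above it.

Request:
step_arm(
  targets=[
    [[0,0,0],[-25,-31,-5],85],
    [[0,0,0],[-25,-31,-5],85],
    [[0,0,0],[-25,-31,-5],85],
    [[0,0,0],[-25,-31,-5],85],
    [[0,0,0],[-25,-31,-5],85],
  ],
)

```text
time: 1.87
tool_pos: [0.2598, 0.466, 0.329]
tcp_rot: [0.423, 3.113, 0.0]
wrist_force: [1.3, 0.6, 0.1]
width: 1.0
grip_force: 0.0
```

Request:
step_arm(
  targets=[
    [[0,0,0],[-25,-31,0],85],
    [[0,0,0],[-25,-31,0],85],
    [[0,0,0],[-25,-31,0],85],
    [[0,0,0],[-25,-31,0],85],
    [[0,0,0],[-25,-31,0],85],
  ],
)

```text
time: 2.28
tool_pos: [0.3388, 0.2831, 0.3292]
tcp_rot: [0.423, 3.112, 0.001]
wrist_force: [0.5, 0.2, 0.3]
width: 0.998
grip_force: 0.0
```

Request:
step_arm(
  targets=[
    [[0,0,0],[-25,-31,0],85],
    [[0,0,0],[-25,-31,0],85],
    [[0,0,0],[-25,-31,0],85],
    [[0,0,0],[-25,-31,0],85],
    [[0,0,0],[-25,-31,0],85],
  ],
)

```text
time: 2.7
tool_pos: [0.4178, 0.1001, 0.3294]
tcp_rot: [0.424, 3.111, 0.001]
wrist_force: [1.1, 0.8, 0.2]
width: 0.994
grip_force: 0.0
```

Request:
step_arm(
  targets=[
    [[0,0,0],[-25,-31,0],85],
    [[0,0,0],[-25,-31,0],85],
    [[0,0,0],[-25,-31,0],85],
    [[0,0,0],[-25,-31,0],85],
    [[0,0,0],[-25,-31,0],85],
  ],
)

```text
time: 3.12
tool_pos: [0.4969, -0.0829, 0.3293]
tcp_rot: [0.425, 3.112, 0.0]
wrist_force: [-0.7, 1.0, -0.9]
width: 0.99
grip_force: 0.0
```

Request:
step_arm(
  targets=[
    [[0,0,-0.1],[0,0,0],85],
    [[0,0,-0.1],[0,0,0],85],
    [[0,0,-0.1],[0,0,0],85],
    [[0,0,-0.1],[0,0,0],85],
    [[0,0,0],[0,0,0],85],
  ],
)

```text
time: 3.53
tool_pos: [0.4965, -0.081, 0.3289]
tcp_rot: [-0.206, 3.135, -0.0]
wrist_force: [-0.1, 1.0, -0.0]
width: 0.994
grip_force: 0.0
```

```bash
cat >> h.py <<'E'
from scipy.spatial.transform import Rotation as Ro
def toolR(s=None):
    s=s or read_state(); return Ro.from_rotvec(s["tcp_rot"]).as_matrix()
def shift(target):
    s=read_state(); return (toolR(s).T@(np.array(target)-s["tool_pos"])*1000).round(1)
def camT():
    s=read_state();c=calibration("wrist");R=toolR(s)
    return R.T@(-np.array(c["R"]).T@np.array(c["t"])-s["tool_pos"]), np.array(c["R"])@R
E
python3 - <<'E'
from h import *
p,R=camT();print(p.round(4),R.round(3))
save("wrist","pics/w1.png")
print(world2pix("wrist",[[.531,-.16,.174],[.531,-.16,.13]]).round())
print(shift([.531,-.16,.329]))
E
```

```text
[ 0.0736 -0.     -0.0699] [[-0.     1.     0.   ]
 [-0.957 -0.    -0.29 ]
 [-0.29  -0.     0.957]]
[[201. 280.]
 [218. 260.]]
[-24.3 -82.8  -0. ]
```

View pics/w1.png

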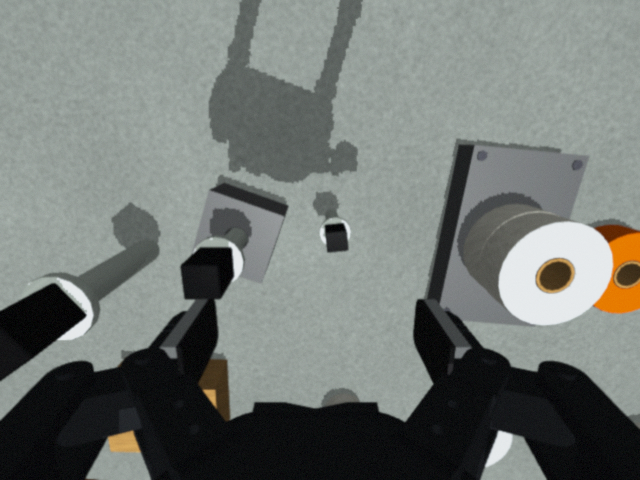

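The wrist view shows the head at (207,273), nearly aligned with the tool, the small spindle at (335,235) and the large one at (40,320). I'll centre over the head and lower a little.

Request:
step_arm(
  targets=[
    [[0,0,0],[-8,-28,10],85],
    [[0,0,0],[-8,-28,10],85],
    [[0,0,0],[-8,-27,10],85],
    [[0,0,0],[0,0,0],85],
  ],
)

```text
time: 3.92
tool_pos: [0.5316, -0.1631, 0.2968]
tcp_rot: [0.195, -3.134, 0.002]
wrist_force: [-0.2, -0.1, 0.1]
width: 0.991
grip_force: 0.0
```

```bash
python3 - <<'E'
from h import *
c=calibration("wrist");s=read_state();save("wrist","pics/w2.png",(200,150,440,330),3)
print(s["tool_pos"],world2pix("wrist",[[.531,-.16,.174],[.531,-.16,.13],[.531,-.16,.06]]).round())
E
```

```text
[ 0.53157393 -0.16306533  0.29676274] [[318. 265.]
 [317. 244.]
 [317. 222.]]
```

View pics/w2.png

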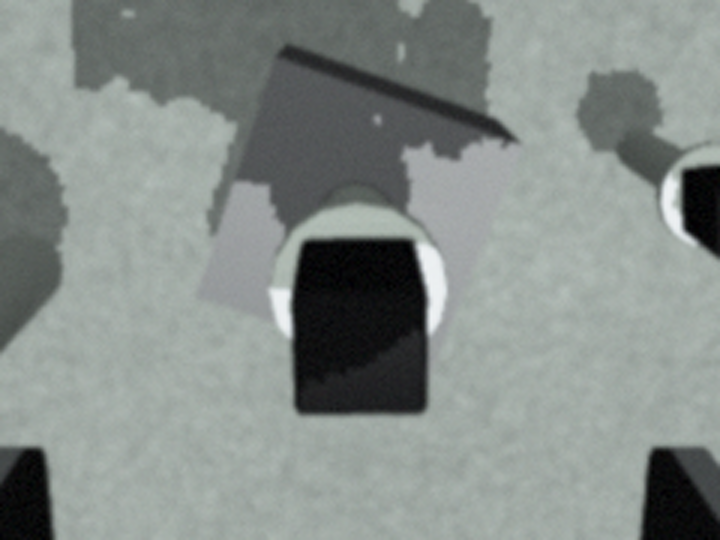

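The head is square to the tool, its top face centre at px (320,267), so about (0.5325, -0.1587). I'll descend and grip.

Request:
step_arm(
  targets=[
    [[0,0,0],[-1.5,4,0],85],
    [[0,0,0],[0,0,25],85],
    [[0,0,0],[0,0,25],85],
    [[0,0,0],[0,0,25],85],
    [[0,0,0],[0,0,12],85],
  ],
)

```text
time: 4.38
tool_pos: [0.5304, -0.1539, 0.2095]
tcp_rot: [0.203, -3.132, -0.003]
wrist_force: [-0.5, 0.9, -0.6]
width: 0.998
grip_force: 0.0
```

Request:
step_arm(
  targets=[
    [[0,0,0],[0,0,0],50],
    [[0,0,0],[0,0,0],30],
    [[0,0,0],[0,0,0],22],
    [[0,0,0],[0,0,0],22],
    [[0,0,0],[0,0,0],22],
  ],
  grip_force=60,
)

```text
time: 4.8
tool_pos: [0.5333, -0.1565, 0.2142]
tcp_rot: [-0.203, 3.131, -0.004]
wrist_force: [0.6, -3.7, -0.6]
width: 0.322
grip_force: 60.0
```

Request:
step_arm(
  targets=[
    [[0,0,0],[0,0,-10],22],
    [[0,0,0],[0,0,-25],22],
    [[0,0,0],[0,0,-35],22],
    [[0,0,0],[0,0,-35],22],
    [[0,0,0],[0,0,-35],22],
  ],
)

```text
time: 5.22
tool_pos: [0.5313, -0.1555, 0.3538]
tcp_rot: [0.202, -3.134, -0.002]
wrist_force: [0.6, -1.1, -2.7]
width: 0.316
grip_force: 60.3
```

Request:
step_arm(
  targets=[
    [[0,0,0],[0,0,-20],22],
    [[0,0,0],[0,0,0],22],
    [[0,0,0],[0,0,0],22],
  ],
)

```text
time: 5.47
tool_pos: [0.5324, -0.1559, 0.374]
tcp_rot: [-0.202, 3.132, -0.002]
wrist_force: [-0.4, 0.4, -3.1]
width: 0.319
grip_force: 60.4
```

```bash
python3 - <<'E'
from h import *
s=read_state();print(s["tool_pos"],s["tcp_rot"],s["wrist_force"],toolR(s).round(3))
a=read_camera("top");b=read_camera("scene")
ca=cv2.resize(a[250:400,190:320],None,fx=3,fy=3,interpolation=2)[:,:,::-1]
cb=cv2.resize(b[100:250,190:430],None,fx=1.66,fy=1.66,interpolation=2)[:,:,::-1]
w=np.zeros((450,390+10+cb.shape[1],3),np.uint8);w[:,:390]=ca;w[:cb.shape[0],400:]=cb
cv2.imwrite("pics/c3.png",w)
E
```

```text
[ 0.532354   -0.15590799  0.3740354 ] [-2.02209686e-01  3.13163525e+00 -1.65133582e-03] [-0.41290341  0.41990687 -3.10815553] [[-0.992 -0.129  0.003]
 [-0.129  0.992 -0.001]
 [-0.003 -0.001 -1.   ]]
```

View pics/c3.png

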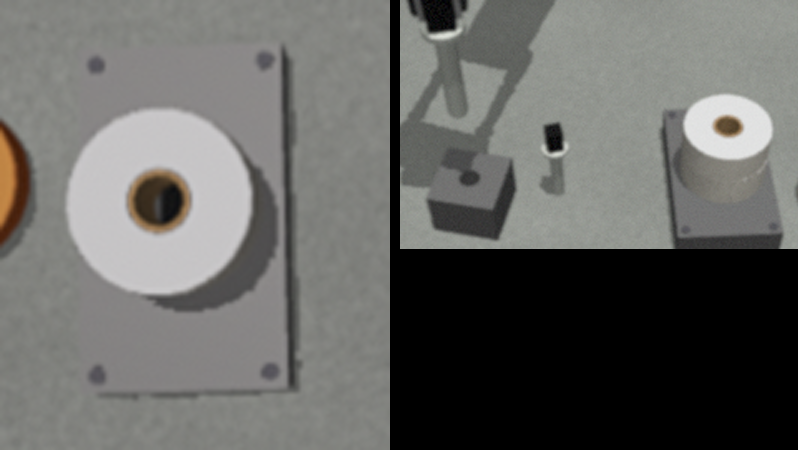

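The spindle is clear of the holder. The crop shows the roll stack with its bore at about px (243,317), and the tray screws at px (222,271), (278,270), (222,375) and (280,374). Now I'll measure them.

```bash
cat > m.py <<'E'
from h import *
def roll(cam,z,guess,zb=.12):
    im=read_camera(cam).astype(int)
    u,v=world2pix(cam,[[*guess,z]])[0]
    m=((im.min(2)>165)&(im.max(2)-im.min(2)<30)).astype(np.uint8)
    k,lab,st,ce=cv2.connectedComponentsWithStats(m)
    i=min((i for i in range(1,k) if st[i,4]>400),key=lambda i:np.hypot(*(ce[i]-[u,v])))
    cn=max(cv2.findContours((lab==i).astype(np.uint8),0,1)[0],key=len)
    P=np.array([pix2world(cam,p[0],z)[:2] for p in cn])
    return P,st[i]
def circ(P):
    for _ in range(3):
        A=np.c_[2*P,np.ones(len(P))];x=np.linalg.lstsq(A,(P**2).sum(1),rcond=None)[0];r=np.sqrt(x[2]+x[:2]@x[:2])
        e=abs(np.hypot(*(P-x[:2]).T)-r);P=P[e<max(.0015,np.percentile(e,85))]
    return x[:2],r
E
python3 - <<'E'
from m import *
for cam in("top","scene"):
    P,st=roll(cam,.12,(.51,.134));print(cam,st,circ(P))
im=read_camera("top").astype(np.float32)
g=im.mean(2)
S=[]
for u,v in((222,271),(278.3,270),(222.3,375),(280,373.7)):
    l,t=int(u)-5,int(v)-5;w=g[t:t+11,l:l+11];k=np.clip(np.median(w)-8-w,0,None)
    yy,xx=np.mgrid[:11,:11];d=np.hypot(xx-5,yy-5)<4.5;k=k*d
    p=(l+(k*xx).sum()/k.sum(),t+(k*yy).sum()/k.sum());S.append(pix2world("top",p,.04)[:2]);print(np.round(p,1),S[-1].round(4))
S=np.array(S);print("tray",S.mean(0),"yaw",np.degrees(np.arctan2(*( (S[:2]-S[2:]).mean(0)[::-1]))))
# top bore: rim ellipse (brown->white)
u,v=242.7,317
m=(im[297:337,222:263].min(2)<150).astype(np.uint8);k,lab,st,ce=cv2.connectedComponentsWithStats(m);i=lab[20,20]
cn=max(cv2.findContours((lab==i).astype(np.uint8),0,1)[0],key=len);print("bore rim",st[i],circ(np.array([pix2world("top",q[0]+[222,297],.12)[:2] for q in cn])))
s=read_state();R=toolR(s);print(s["tool_pos"])
for cam in("scene","top"):
    tp=s["tool_pos"]
    X=[tp+R@[0,0,L] for L in (.058-.022,.058,.058+.022,.058+.03,.058+.142)]
    print(cam,world2pix(cam,X).round(1).tolist())
    for q in("spindle_nose","spindle_head"): print(q,[(round(d["score"],2),np.round(d["at"][::-1],1).tolist()) for d in tip_of(cam,q)])
E
```

```text
top [ 212  286   62   62 2588] (array([0.51085107, 0.13575198]), np.float64(0.04847310321179652))
scene [ 361  156   54   40 1497] (array([0.50768889, 0.1360483 ]), np.float64(0.04960169232401126))
[221.6 271.3] [0.5926 0.1878]
[277.9 269.7] [0.596  0.0874]
[222.  374.6] [0.4132 0.1808]
[279.6 373.3] [0.4167 0.0813]
tray [0.50463688 0.13430474] yaw 2.0992777812016103
bore rim [ 10   9  22  22 372] (array([0.51075424, 0.13547992]), np.float64(0.016674943241588743))
[ 0.53099761 -0.15549071  0.36934705]
scene [[211.2, 92.3], [213.5, 103.7], [215.8, 114.6], [216.6, 118.5], [226.6, 167.1]]
spindle_nose [(0.88, [175.3, 243.4]), (0.85, [284.7, 214.1]), (0.74, [225.1, 166.6])]
spindle_head [(0.71, [282.8, 182.9]), (0.66, [211.5, 103.8])]
top [[457.6, 294.9], [453.2, 296.3], [449.0, 297.6], [447.6, 298.1], [430.5, 303.5]]
spindle_nose [(0.58, [432.2, 304.6])]
spindle_head [(0.73, [365.3, 318.4])]
```

Request:
step_arm(
  targets=[
    [[0,0,0],[-2,32,0],22],
    [[0,0,0],[-2,38,0],22],
    [[0,0,0],[-2,38,0],22],
    [[0,0,0],[-2,38,0],22],
    [[0,0,0],[-2,38,0],22],
  ],
)

```text
time: 6.33
tool_pos: [0.5177, 0.0294, 0.3717]
tcp_rot: [0.201, -3.135, -0.0]
wrist_force: [0.6, 0.1, -2.3]
width: 0.32
grip_force: 60.4
```

Request:
step_arm(
  targets=[
    [[0,0,0],[-2,38,0],22],
    [[0,0,0],[-2,38,0],22],
    [[0,0,0],[0,32,0],22],
    [[0,0,0.092],[0,0,20],22],
    [[0,0,0],[0,0,10],22],
  ],
)

```text
time: 6.75
tool_pos: [0.5076, 0.1374, 0.3407]
tcp_rot: [0.061, -3.14, 0.0]
wrist_force: [-0.6, -0.5, -2.9]
width: 0.321
grip_force: 60.6
```

Request:
step_arm(
  targets=[
    [[0,0,0],[0,0,0],22],
    [[0,0,0],[0,0,0],22],
    [[0,0,0],[0,0,0],22],
  ],
)

```text
time: 7.0
tool_pos: [0.5085, 0.1346, 0.3421]
tcp_rot: [0.058, -3.141, 0.0]
wrist_force: [0.4, 0.2, -1.1]
width: 0.32
grip_force: 60.6
```

```bash
python3 - <<'E'
from m import *
T=[]
s=read_state();R=toolR(s);T.append(s["tool_pos"])
a=read_camera("scene");T.append(read_state()["tool_pos"]);c=calibration("wrist");b=read_camera("wrist");T.append(read_state()["tool_pos"])
tp=np.mean(T,0);print(np.array(T).round(4),tp,s["tcp_rot"],s["wrist_force"])
cb=cv2.resize(a[90:220,340:430],None,fx=4,fy=4,interpolation=2)
cw=cv2.resize(b[60:480,120:520],None,fx=1,fy=1)
w=np.zeros((520,780,3),np.uint8);w[:,:360]=cb;w[:420,370:770]=cw
cv2.imwrite("pics/c4.png",w[:,:,::-1])
X=[tp+R@[0,0,L] for L in (.202-.112,.202)]
print("scene",world2pix("scene",X).round(1).tolist(),"wrist",world2pix("wrist",X,c).round(1).tolist())
E
```

```text
[[0.5085 0.1346 0.3421]
 [0.5088 0.1346 0.3426]
 [0.5089 0.1346 0.3428]] [0.50871259 0.13462849 0.34248906] [ 5.81027682e-02 -3.14103384e+00  4.11058326e-04] [ 0.37978297  0.23991497 -1.10096738]
scene [[394.1, 121.1], [387.6, 168.0]] wrist [[315.4, 287.3], [315.4, 230.7]]
```

View pics/c4.png

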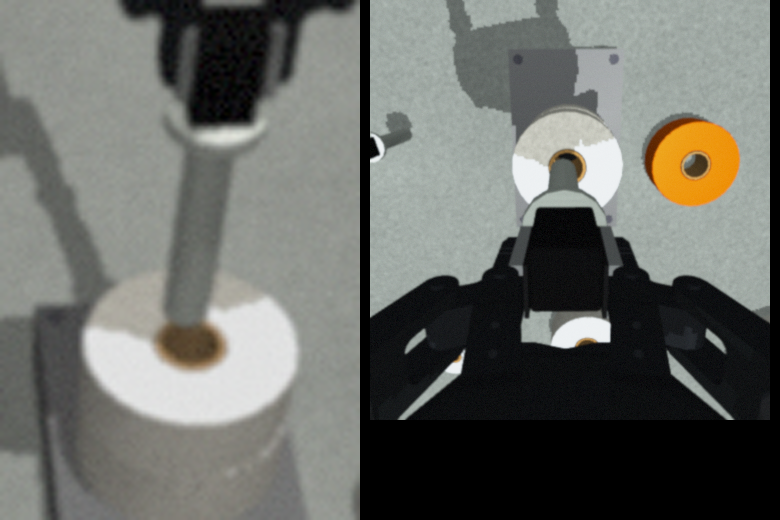

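The scene crop shows the nose at px (387,169.5) just above the bore at (387.5,176). The wrist view has the roll centre about 2 px to the right of the nose. I'll fit the roll in the wrist picture to correct.

```bash
python3 - <<'E'
from m import *
c=calibration("wrist");im=read_camera("wrist").astype(int)
# whole top face: bright neutral or shaded white; use outer boundary rays from approx centre
K=None;ctr=np.array([317.,226.]);g=im.min(2).astype(np.float32)
P=[]
for a in np.radians(list(range(-75,60,5))+list(range(120,180,5))):  # right & upper/left parts
    d=np.array([np.cos(a),np.sin(a)]); r=np.arange(42,66,.5)
    pr=cv2.remap(g,(ctr[0]+r*d[0]).astype(np.float32)[None],(ctr[1]+r*d[1]).astype(np.float32)[None],1)[0]
    k=np.argmin(np.convolve(pr,[1,1,1,-1,-1,-1],"valid"))+2.5 if 0 else None
    e=np.array([pr[i-3:i].mean()-pr[i:i+3].mean() for i in range(3,len(pr)-3)])
    i=e.argmax()
    if e[i]>20: P.append(pix2world("wrist",ctr+r[i+3]*d,.12,c)[:2])
P=np.array(P);print(len(P),circ(P))
u=[]
for q in("tray","roll_upper","spindle_nose"): u.append((q,[(round(d["score"],2),np.round(d["at"][::-1],1).tolist()) for d in tip_of("wrist",q)]))
print(u,read_state()["tool_pos"])
E
```

```text
34 (array([0.51145615, 0.13608488]), np.float64(0.049551539337899964))
[('tray', [(0.18, [315.8, 215.6])]), ('roll_upper', [(0.66, [435.3, 216.7]), (0.63, [316.5, 215.7])]), ('spindle_nose', [(0.94, [154.2, 196.7]), (0.66, [309.1, 231.4]), (0.47, [317.5, 214.7])])] [0.508564   0.13509764 0.34253179]
```

Request:
step_arm(
  targets=[
    [[0,0,0],[0,1,10],22],
    [[0,0,0],[0,0,6],22],
    [[0,0,0],[0,0,2],22],
    [[0,0,0],[0,0,2],22],
    [[0,0,0],[0,0,1],22],
  ],
)

```text
time: 7.72
tool_pos: [0.5082, 0.1366, 0.3204]
tcp_rot: [0.059, -3.141, 0.0]
wrist_force: [1.1, 0.1, -1.4]
width: 0.318
grip_force: 60.7
```

Request:
step_arm(
  targets=[
    [[0,0,0],[0,0,1],22],
    [[0,0,0],[0,0,1],22],
    [[0,0,0],[0,0,1],22],
    [[0,0,0],[0,0,0],22],
  ],
)

```text
time: 8.05
tool_pos: [0.5082, 0.1366, 0.3177]
tcp_rot: [-0.059, 3.141, 0.0]
wrist_force: [1.4, -0.2, -1.8]
width: 0.315
grip_force: 60.7
```

Request:
step_arm(
  targets=[
    [[0,0,0],[0,0,2],22],
    [[0,0,0],[0,0,2],22],
    [[0,0,0],[0,0,2],22],
    [[0,0,0],[0,0,0],22],
  ],
)

```text
time: 8.38
tool_pos: [0.5081, 0.1366, 0.3114]
tcp_rot: [0.058, -3.141, 0.0]
wrist_force: [0.3, 0.5, -2.4]
width: 0.318
grip_force: 60.7
```

Request:
step_arm(
  targets=[
    [[0,0,0],[0,0,3],22],
    [[0,0,0],[0,0,3],22],
    [[0,0,0],[0,0,3],22],
    [[0,0,0],[0,0,3],22],
    [[0,0,0],[0,0,0],22],
  ],
)

```text
time: 8.8
tool_pos: [0.5081, 0.1365, 0.299]
tcp_rot: [0.058, -3.14, 0.0]
wrist_force: [0.4, -0.1, -3.1]
width: 0.321
grip_force: 60.6
```

Request:
step_arm(
  targets=[
    [[0,0,0],[0,0,4],22],
    [[0,0,0],[0,0,4],22],
    [[0,0,0],[0,0,4],22],
    [[0,0,0],[0,0,2],22],
    [[0,0,0],[0,0,1],22],
  ],
)

```text
time: 9.22
tool_pos: [0.5081, 0.1365, 0.2843]
tcp_rot: [0.058, -3.141, 0.0]
wrist_force: [0.3, 1.2, -0.6]
width: 0.321
grip_force: 60.7
```

Request:
step_arm(
  targets=[
    [[0,0,0],[0,0,1],22],
    [[0,0,0],[0,0,1],22],
    [[0,0,0],[0,0,1],22],
    [[0,0,0],[0,0,1],22],
    [[0,0,0],[0,0,0],22],
  ],
)

```text
time: 9.63
tool_pos: [0.5082, 0.1366, 0.2807]
tcp_rot: [0.058, -3.141, -0.0]
wrist_force: [0.5, 0.4, -2.2]
width: 0.318
grip_force: 60.7
```

Request:
step_arm(
  targets=[
    [[0,0,0],[0,0,1],22],
    [[0,0,0],[0,0,1],22],
    [[0,0,0],[0,0,1],22],
    [[0,0,0],[0,0,1],22],
    [[0,0,0],[0,0,0],22],
  ],
)

```text
time: 10.05
tool_pos: [0.5082, 0.1366, 0.2766]
tcp_rot: [0.058, -3.141, -0.0]
wrist_force: [-0.1, 0.6, -2.3]
width: 0.316
grip_force: 60.7
```

Request:
step_arm(
  targets=[
    [[0,0,0],[0,0,2],22],
    [[0,0,0],[0,0,2],22],
    [[0,0,0],[0,0,2],22],
    [[0,0,0],[0,0,2],22],
    [[0,0,0],[0,0,0],22],
  ],
)

```text
time: 10.47
tool_pos: [0.5081, 0.1366, 0.2683]
tcp_rot: [0.058, -3.141, -0.0]
wrist_force: [1.6, 0.8, -2.5]
width: 0.318
grip_force: 60.7
```

Request:
step_arm(
  targets=[
    [[0,0,0],[0,0,5],22],
    [[0,0,0],[0,0,5],22],
    [[0,0,0],[0,0,5],22],
    [[0,0,0],[0,0,5],22],
    [[0,0,0],[0,0,2],22],
  ],
)

```text
time: 10.88
tool_pos: [0.5081, 0.1367, 0.2459]
tcp_rot: [0.058, -3.141, -0.0]
wrist_force: [0.5, 1.2, -1.1]
width: 0.321
grip_force: 60.9
```

Request:
step_arm(
  targets=[
    [[0,0,0],[0,0,1],22],
    [[0,0,0],[0,0,1],22],
    [[0,0,0],[0,0,0],22],
  ],
)

```text
time: 11.13
tool_pos: [0.5081, 0.1366, 0.2447]
tcp_rot: [0.058, -3.141, 0.0]
wrist_force: [0.7, 0.7, -3.0]
width: 0.322
grip_force: 60.7
```

Request:
step_arm(
  targets=[
    [[0,0,0],[0,0,1],22],
    [[0,0,0],[0,0,1],22],
    [[0,0,0],[0,0,0],22],
  ],
)

```text
time: 11.38
tool_pos: [0.5082, 0.1365, 0.2428]
tcp_rot: [-0.058, 3.141, -0.0]
wrist_force: [1.6, 0.0, -2.6]
width: 0.321
grip_force: 60.6
```

Request:
step_arm(
  targets=[
    [[0,0,0],[0,0,1],22],
    [[0,0,0],[0,0,1],22],
    [[0,0,0],[0,0,0],22],
  ],
)

```text
time: 11.63
tool_pos: [0.5082, 0.1365, 0.2407]
tcp_rot: [0.058, -3.141, 0.0]
wrist_force: [0.7, 0.2, -1.5]
width: 0.317
grip_force: 60.6
```

Request:
step_arm(
  targets=[
    [[0,0,0],[0,0,1],22],
    [[0,0,0],[0,0,1],22],
    [[0,0,0],[0,0,0],22],
  ],
)

```text
time: 11.88
tool_pos: [0.5081, 0.1366, 0.2387]
tcp_rot: [0.058, -3.141, 0.0]
wrist_force: [0.6, 1.4, -2.9]
width: 0.319
grip_force: 60.6
```

Request:
step_arm(
  targets=[
    [[0,0,0],[0,0,1],22],
    [[0,0,0],[0,0,1],22],
    [[0,0,0],[0,0,0],22],
  ],
)

```text
time: 12.13
tool_pos: [0.5081, 0.1366, 0.2366]
tcp_rot: [0.058, -3.141, -0.0]
wrist_force: [0.6, -0.2, -1.8]
width: 0.32
grip_force: 60.6
```

Request:
step_arm(
  targets=[
    [[0,0,0],[0,0,1],22],
    [[0,0,0],[0,0,1],22],
    [[0,0,0],[0,0,0],22],
  ],
)

```text
time: 12.38
tool_pos: [0.5081, 0.1366, 0.2346]
tcp_rot: [0.058, -3.141, 0.0]
wrist_force: [0.3, 1.3, -3.1]
width: 0.32
grip_force: 60.6
```

Request:
step_arm(
  targets=[
    [[0,0,0],[0,0,1],22],
    [[0,0,0],[0,0,0],22],
  ],
)

```text
time: 12.55
tool_pos: [0.5083, 0.1365, 0.2342]
tcp_rot: [-0.058, 3.141, -0.0]
wrist_force: [-0.0, 0.5, 1.2]
width: 0.322
grip_force: 60.8
```

Request:
step_arm(
  targets=[
    [[0,0,0],[0,0,1],22],
    [[0,0,0],[0,0,0],22],
  ],
)

```text
time: 12.72
tool_pos: [0.5085, 0.1366, 0.2341]
tcp_rot: [-0.059, 3.14, 0.0]
wrist_force: [-0.9, -0.3, 5.8]
width: 0.319
grip_force: 61.7
```

Contact at nose height about 0.032 m, so it stands on the socket's flat top at about 8 N. I'll grip harder and slide towards +x along the slot.

Request:
step_arm(
  targets=[
    [[0,0,0],[0,0,0],22],
    [[0,0,0],[0,0,0],22],
    [[0,0,0],[-1,0,0],22],
    [[0,0,0],[-1,0,0],22],
  ],
  grip_force=110,
)

```text
time: 13.05
tool_pos: [0.5098, 0.1366, 0.2342]
tcp_rot: [0.058, -3.14, 0.0]
wrist_force: [-3.2, -0.1, 8.0]
width: 0.311
grip_force: 107.9
```

Request:
step_arm(
  targets=[
    [[0,0,0],[-1,0,0],22],
    [[0,0,0],[-1,0,0],22],
    [[0,0,0],[0,0,0],22],
  ],
)

```text
time: 13.3
tool_pos: [0.5109, 0.1367, 0.2342]
tcp_rot: [0.058, -3.137, 0.0]
wrist_force: [-5.8, -0.2, 11.7]
width: 0.313
grip_force: 108.3
```

Request:
step_arm(
  targets=[
    [[0,0,0],[-1,0,0],22],
    [[0,0,0],[-1,0,0],22],
    [[0,0,0],[0,0,0],22],
  ],
)

```text
time: 13.55
tool_pos: [0.5129, 0.1366, 0.2342]
tcp_rot: [0.058, -3.137, 0.001]
wrist_force: [-6.2, -0.7, 10.6]
width: 0.309
grip_force: 108.4
```

Request:
step_arm(
  targets=[
    [[0,0,0],[-1,0,-0.3],22],
    [[0,0,0],[-1,0,0],22],
    [[0,0,0],[-1,0,0],22],
    [[0,0,0],[0,0,0],22],
  ],
)

```text
time: 13.88
tool_pos: [0.5145, 0.1367, 0.2342]
tcp_rot: [0.058, -3.133, 0.001]
wrist_force: [-8.8, -0.8, 13.6]
width: 0.309
grip_force: 108.6
```

Request:
step_arm(
  targets=[
    [[0,0,0],[-1,0,0],22],
    [[0,0,0],[-1,0,0],22],
    [[0,0,0],[-1,0,0],22],
    [[0,0,0],[0,0,0],22],
  ],
)

```text
time: 14.22
tool_pos: [0.5175, 0.1365, 0.2341]
tcp_rot: [0.058, -3.133, 0.002]
wrist_force: [-8.9, -1.6, 13.0]
width: 0.314
grip_force: 109.2
```

Request:
step_arm(
  targets=[
    [[0,0,0],[-1,0,0],22],
    [[0,0,0],[-1,0,0],22],
    [[0,0,0],[-1,0,0],22],
    [[0,0,0],[0,0,0],22],
  ],
)

```text
time: 14.55
tool_pos: [0.5204, 0.1364, 0.2341]
tcp_rot: [0.058, -3.133, 0.003]
wrist_force: [-8.7, -2.5, 13.6]
width: 0.311
grip_force: 109.4
```

Request:
step_arm(
  targets=[
    [[0,0,0],[-1,-0.5,-0.5],22],
    [[0,0,0],[-1,0,0],22],
    [[0,0,0],[-1,0,0],22],
    [[0,0,0],[0,0,0],22],
  ],
)

```text
time: 14.88
tool_pos: [0.5231, 0.1361, 0.234]
tcp_rot: [0.058, -3.132, 0.003]
wrist_force: [-10.6, -1.5, 11.0]
width: 0.309
grip_force: 109.3
```

Request:
step_arm(
  targets=[
    [[0,0,0],[-1,0,0],22],
    [[0,0,0],[-1,0,0],22],
    [[0,0,0],[-1,0,0],22],
    [[0,0,0],[0,0,0],22],
  ],
)

```text
time: 15.22
tool_pos: [0.5269, 0.1362, 0.2338]
tcp_rot: [0.059, -3.135, 0.003]
wrist_force: [-7.2, -2.2, 8.7]
width: 0.314
grip_force: 108.9
```

Request:
step_arm(
  targets=[
    [[0,0,0],[-1,-0.3,0],22],
    [[0,0,0],[-1,0,0],22],
    [[0,0,0],[-1,0,0],22],
    [[0,0,0],[0,0,0],22],
  ],
)

```text
time: 15.55
tool_pos: [0.5285, 0.1362, 0.2338]
tcp_rot: [0.058, -3.13, 0.002]
wrist_force: [-10.9, -0.9, 10.7]
width: 0.312
grip_force: 109.6
```

```bash
python3 - <<'E'
from m import *
s=read_state();R=toolR(s);tp=s["tool_pos"]
a=read_camera("scene");b=read_camera("wrist")
cb=cv2.resize(a[90:240,340:430],None,fx=4,fy=4,interpolation=2)[:600]
w=np.zeros((600,780,3),np.uint8);w[:,:360]=cb;w[:420,370:770]=b[60:480,120:520]
cv2.imwrite("pics/c5.png",w[:,:,::-1])
P,st=roll("scene",.12,(.52,.136));print(st,circ(P))
print("axis: head top, collar top",world2pix("scene",[tp+R@[0,0,.202-L] for L in(.164,.12,.112)]).round(1).tolist())
print(s["tool_pos"],s["tcp_rot"],s["wrist_force"],s["torque"])
E
```

```text
[363 175  52  23 612] (array([0.52335315, 0.13604471]), np.float64(0.040479107488206274))
axis: head top, collar top [[392.5, 153.7], [389.9, 171.2], [389.5, 174.2]]
[0.52849602 0.13615725 0.23375284] [ 5.81091117e-02 -3.13030887e+00  2.25491888e-03] [-10.91121221  -0.85979135  10.73921486] [-0.30613285  2.89578746  0.01071238]
```

View pics/c5.png

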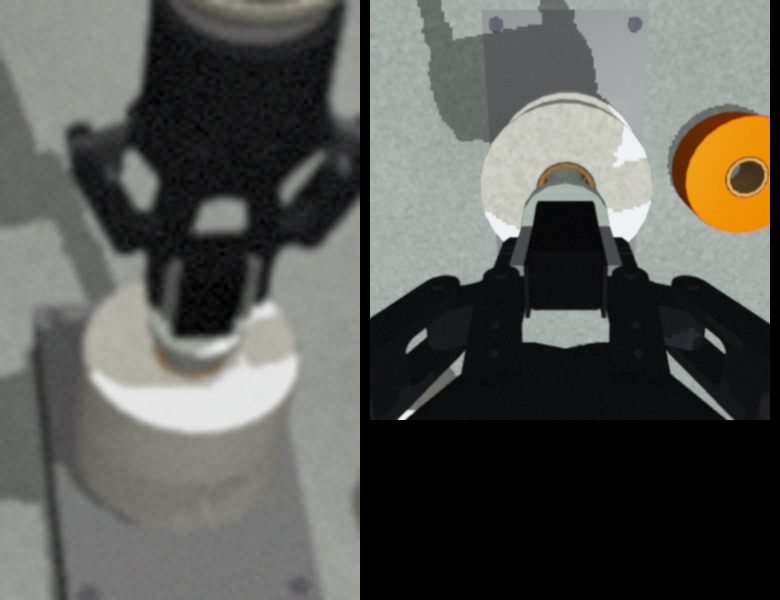

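The scene crop shows the stack shifted only about 4 mm, while the TCP has moved 20 mm. The collar has shifted in the wrist view, so the spindle has pivoted in the pads. I'll unload and move back towards upright.

Request:
step_arm(
  targets=[
    [[0,0,0],[2,0,-0.5],22],
    [[0,0,0],[2,0,0],22],
    [[0,0,0],[2,0,0],22],
    [[0,0,0],[0,0,0],22],
  ],
)

```text
time: 16.03
tool_pos: [0.5256, 0.1361, 0.2341]
tcp_rot: [0.059, -3.14, 0.001]
wrist_force: [-3.0, -1.3, 2.0]
width: 0.311
grip_force: 108.4
```

Request:
step_arm(
  targets=[
    [[0,0,0],[2,0,0],22],
    [[0,0,0],[2,0,0],22],
    [[0,0,0],[0,0,0],22],
  ],
)

```text
time: 16.28
tool_pos: [0.5227, 0.1364, 0.2342]
tcp_rot: [-0.058, 3.139, 0.001]
wrist_force: [-0.2, -1.9, -1.6]
width: 0.311
grip_force: 108.1
```

```bash
python3 - <<'E'
from m import *
s=read_state();R=toolR(s);tp=s["tool_pos"]
a=read_camera("scene");b=read_camera("wrist")
cb=cv2.resize(a[140:230,350:430],None,fx=5,fy=5,interpolation=2)
cw=cv2.resize(b[140:330,240:400],None,fx=2.4,fy=2.4,interpolation=2)
w=np.zeros((460,800,3),np.uint8);w[:450,:400]=cb;w[:456,410:794]=cw[:456]
cv2.imwrite("pics/c6.png",w[:,:,::-1])
for cam,(l,t,f,o) in dict(scene=(350,140,5,0),wrist=(240,140,2.4,410)).items():
  for L in(.164,.12,.112):
    for z in [tp+R@[0,0,.202-L]]:
      u=world2pix(cam,[z])[0];print(cam,L,((u-[l,t])*f+[o,0]).round())
print(s["tool_pos"],s["tcp_rot"],s["wrist_force"],s["torque"])
E
```

```text
scene 0.164 [212.  57.]
scene 0.12 [200. 145.]
scene 0.112 [197. 161.]
wrist 0.164 [591. 497.]
wrist 0.12 [591. 371.]
wrist 0.112 [591. 354.]
[0.52267476 0.1363519  0.23424596] [-5.83020404e-02  3.13914212e+00  5.22552495e-04] [-0.16418117 -1.86699459 -1.64336305] [-0.21458033 -0.19246907  0.01474523]
```

View pics/c6.png

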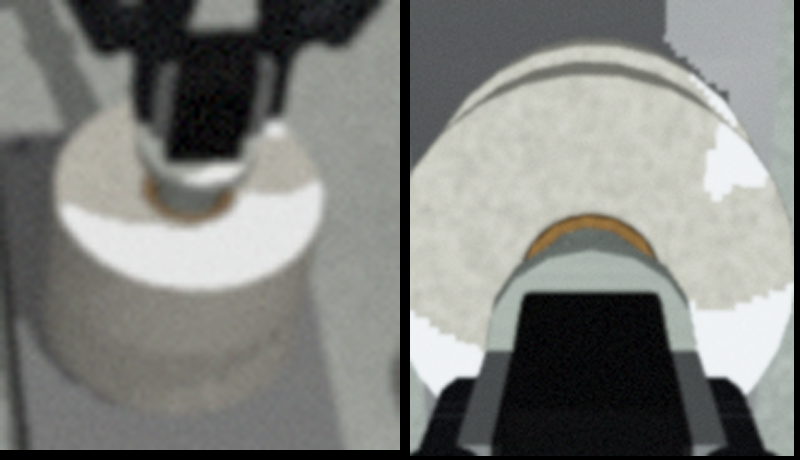

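```bash
python3 - <<'E'
from m import *
s=read_state();R=toolR(s);tp=s["tool_pos"]
for xc in(.508,.512,.516,.520,.524): print(xc,"scene rim row",world2pix("scene",[[xc+.05,.136,.12]])[0].round(1),"wrist rim far",((world2pix("wrist",[[xc-.05,.136,.12]])[0]-[240,140])*2.4+[410,0]).round(),"bore far rim",((world2pix("wrist",[[xc-.014,.136,.12]])[0]-[240,140])*2.4+[410,0]).round())
for deg in(-2,0,2,4,6,8):
    th=np.radians(deg) # tilt: nose lags toward +tool x (world -x), pivot at pads (z=.056)
    Q=Ro.from_rotvec([0,th,0]).as_matrix()   # z axis tilts to +x
    out=[]
    ang=np.linspace(0,2*np.pi,60)
    for L in(.12,.112):
        C=np.c_[.022*np.cos(ang),.022*np.sin(ang),0*ang]+[0,0,.202-L-.058]
        W=(tp[:,None]+R@((Q@C.T)+np.array([[0],[0],[.058]]))).T
        u=(world2pix("wrist",W)-[240,140])*2.4+[410,0];v=(world2pix("scene",W)-[350,140])*5
        out.append((u.min(0).round().tolist(),u.max(0).round()[0],"scene",v.min(0).round().tolist(),v.max(0).round().tolist()))
    n=tp+R@(Q@[0,0,.144]+[0,0,.058]);print(deg,out,"nose",n.round(4))
E
```

```text
0.508 scene rim row [389.6 195.6] wrist rim far [600.  39.] bore far rim [594. 197.]
0.512 scene rim row [389.8 197.3] wrist rim far [599.  57.] bore far rim [593. 214.]
0.516 scene rim row [390. 199.] wrist rim far [599.  76.] bore far rim [593. 230.]
0.52 scene rim row [390.2 200.7] wrist rim far [598.  94.] bore far rim [592. 246.]
0.524 scene rim row [390.4 202.4] wrist rim far [597. 112.] bore far rim [591. 262.]
-2 [([485.0, 272.0], np.float64(698.0), 'scene', [139.0, 105.0], [261.0, 190.0]), ([489.0, 261.0], np.float64(693.0), 'scene', [137.0, 121.0], [259.0, 206.0])] nose [0.528  0.1366 0.0323]
0 [([484.0, 269.0], np.float64(698.0), 'scene', [138.0, 102.0], [261.0, 190.0]), ([489.0, 257.0], np.float64(693.0), 'scene', [137.0, 117.0], [258.0, 206.0])] nose [0.523  0.1364 0.0322]
2 [([484.0, 267.0], np.float64(698.0), 'scene', [138.0, 99.0], [261.0, 190.0]), ([489.0, 253.0], np.float64(693.0), 'scene', [136.0, 114.0], [258.0, 205.0])] nose [0.518  0.1362 0.0323]
4 [([484.0, 264.0], np.float64(698.0), 'scene', [138.0, 96.0], [260.0, 189.0]), ([489.0, 249.0], np.float64(694.0), 'scene', [136.0, 110.0], [257.0, 204.0])] nose [0.5129 0.136  0.0326]
6 [([484.0, 262.0], np.float64(698.0), 'scene', [138.0, 93.0], [260.0, 189.0]), ([488.0, 246.0], np.float64(694.0), 'scene', [136.0, 106.0], [257.0, 202.0])] nose [0.5079 0.1359 0.033 ]
8 [([483.0, 260.0], np.float64(699.0), 'scene', [137.0, 89.0], [260.0, 188.0]), ([488.0, 242.0], np.float64(694.0), 'scene', [135.0, 103.0], [257.0, 201.0])] nose [0.5029 0.1357 0.0336]
```

Upper roll centre is now at about x = 0.5135, so the spindle is leaning roughly 6-8°. I'll build a lean measure from the collar edges in the wrist picture, using the upright view c4 as reference, then straighten by moving back under light pressure.

```bash
cat > tilt.py <<'E'
from m import *
def prof(w): # w: full wrist image gray
    return w[215:275,309:322].mean(1)
def c4(fn):
    i=cv2.imread(fn)[:420,370:770];f=np.zeros((480,640),np.float32);f[60:480,120:520]=i.mean(2);return f
E
python3 - <<'E'
from tilt import *
np.set_printoptions(linewidth=250)
for n,w in(("c4",c4("pics/c4.png")),("c5",c4("pics/c5.png")),("now",read_camera("wrist").mean(2))): print(n,prof(w).astype(int))
E
```

```text
c4 [ 21  18  23  37  59  78  88  93  93  94  94  94  95  94  94  94  94  94  94  95  94  94  94  95  95  95  94  94  95  94  94  93  92  95 105 133 163 175 175 175 177 178 180 179 178 176 175 176 177 177 172 144  85  30   8   9   7   6   7   7]
c5 [201 201 199 198 194 186 164 121  93  98 105 106 104 104 105 106 108 107 107 108 107 107 106 104 105 106 107 110 126 152 169 170 170 172 174 174 175 175 173 171 172 172 173 174 166 131  60  14   8   9   8  10   9   7   9   8   7   8   9   7]
now [199 197 197 196 196 198 200 201 202 201 199 196 189 168 124  92  98 108 107 105 104 105 106 103 101 103 104 106 112 131 157 172 172 173 174 175 176 177 175 174 173 173 174 175 172 152 106  43  12   7   9   9   9   9   9   8   8   8   8   7]
```

Request:
step_arm(
  targets=[
    [[0,0,0],[0,-0.4,0.5],22],
    [[0,0,0],[2,0,0.5],22],
    [[0,0,0],[2,0,0],22],
    [[0,0,0],[2,0,0],22],
    [[0,0,0],[0,0,0],22],
  ],
  grip_force=110,
)

```text
time: 16.85
tool_pos: [0.5174, 0.1359, 0.2342]
tcp_rot: [-0.058, 3.137, 0.001]
wrist_force: [5.3, 0.0, 2.5]
width: 0.312
grip_force: 108.3
```

Request:
step_arm(
  targets=[
    [[0,0,0],[2,0,0],22],
    [[0,0,0],[2,0,0],22],
    [[0,0,0],[2,0,0],22],
    [[0,0,0],[0,0,0],22],
  ],
)

```text
time: 17.18
tool_pos: [0.5112, 0.1356, 0.2342]
tcp_rot: [-0.059, 3.138, 0.001]
wrist_force: [5.8, 1.0, 1.9]
width: 0.315
grip_force: 108.4
```

Request:
step_arm(
  targets=[
    [[0,0,0],[2,0,0],22],
    [[0,0,0],[2,0,0],22],
    [[0,0,0],[2,0,0],22],
    [[0,0,0],[0,0,0],22],
  ],
)

```text
time: 17.52
tool_pos: [0.5052, 0.1354, 0.2342]
tcp_rot: [-0.059, 3.138, 0.001]
wrist_force: [5.7, 0.9, 2.7]
width: 0.312
grip_force: 108.4
```

```bash
cat >> tilt.py <<'E'
def edges(w):
    p=prof(w.astype(np.float32));i=max(k for k in range(len(p)) if p[k]>100)
    h=i+(p[i]-100)/(p[i]-p[i+1]); j=i
    while p[j]>138 or p[j]>p[j-1]+3 and p[j]>138: j-=1
    return 215+h,215+j+(138-p[j])/(p[j+1]-p[j])   # head edge (upright 266.8), collar edge (upright 250.1)
def rp():
    s=read_state();w=read_camera("wrist").mean(2);h,l=edges(w);print("head %.1f collar %.1f  lean deg ~%.1f"%(h,l,(250.2-l)/.93),s["tool_pos"].round(4),s["wrist_force"].round(1),s["torque"].round(2))
E
python3 -c "
from tilt import *
for f in('pics/c4.png','pics/c5.png'): print(edges(c4(f)))
rp()"
```

```text
(np.float32(266.74936), np.float32(250.15326))
(np.float32(260.44238), np.float32(259.91025))
head 261.5 collar 261.0  lean deg ~-11.6 [0.5052 0.1354 0.2342] [5.7 0.9 2.7] [ 0.1  -1.45  0.01]
```

```bash
python3 - <<'E'
from tilt import *
np.set_printoptions(linewidth=250)
a=read_camera("scene").min(2).astype(int);print("scene col 389 rows180-210",a[180:212,388:392].mean(1).astype(int))
w=read_camera("wrist");print("wrist prof rows 140-275",w.mean(2)[140:275,309:322].mean(1).astype(int))
print("old c6 wrist: "); i=cv2.imread("pics/c6.png")[:456,410:794].mean(2);i=cv2.resize(i,(160,190),interpolation=cv2.INTER_AREA);print(i[0:135,69:82].mean(1).astype(int))
for xc in(.490,.495,.500,.505,.510,.515): print(xc,world2pix("scene",[[xc+.05,.136,.12]])[0].round(1),world2pix("wrist",[[xc-.05,.136,.12],[xc-.0165,.136,.12],[xc-.014,.136,.12],[xc-.05,.136,.08]]).round(1)[:,1])
s=read_state();R=toolR(s);tp=s["tool_pos"]
for deg in(0,3,6,9):
    Q=Ro.from_rotvec([0,np.radians(deg),0]).as_matrix()
    f=lambda x,L:world2pix("wrist",[tp+R@(Q@[x,0,.202-L-.058]+[0,0,.058])])[0,1].round(1)
    print(deg,"head base far",f(.014,.12),"head top far",f(.014,.164),"collar top far",f(.022,.12),"collar bot far",f(.022,.112))
E
```

```text
scene col 389 rows180-210 [227 227 227 227 227 226 227 228 228 228 213 169 134 127 127 127 129 126 125 124 125 126 126 120 115 113 114 114 120 122 123 125]
wrist prof rows 140-275 [ 90  90  90  90  90  89  89  89  89  89  89  89  90  89  89  89  89  89  95 104 111 122 153 186 200 201 191 164 127 113 112 114 122 148 180 194 197 196 195 195 195 195 195 195 194 195 196 197 198 199 198 198 197 196 197 196 195 197 199 201 201 199
 197 195 193 195 196 197 198 197 197 197 196 197 198 199 200 199 198 196 196 196 198 200 201 202 201 199 196 191 171 131  95  97 107 106 105 103 103 102 101 101 104 108 122 149 170 173 173 174 175 177 178 177 174 174 174 175 175 176 168 133  60  12
   8   8   8   8  10   8   9   7   7   8   7]
old c6 wrist: 
[ 90  90  89  89  90  91  90  89  90  90  89  89  89  89  90  96 104 116 139 172 196 201 201 200 193 168 132 114 112 114 129 160 189 199 199 198 196 196 196 197 196 195 195 195 197 197 199 198 198 197 197 196 196 196 196 198 200 201 200 198 196 195
 194 195 197 198 198 197 196 197 197 197 198 199 199 199 197 196 196 196 197 200 202 202 201 199 196 188 164 123  93  98 106 107 104 103 105 105 104 102 103 103 105 112 130 157 172 173 173 174 176 177 177 176 174 173 174 175 176 172 152 106  45  11
   8   9   8   7   7   9   9   9   9   8   9]
0.49 [388.8 188.2] [154.8 216.6 221.  151.8]
0.495 [389.  190.2] [164.4 225.3 229.6 159.8]
0.5 [389.3 192.3] [174.  233.9 238.1 167.7]
0.505 [389.5 194.4] [183.3 242.3 246.4 175.4]
0.51 [389.7 196.5] [192.5 250.6 254.7 183.1]
0.515 [390.  198.6] [201.6 258.7 262.8 190.7]
0 head base far 268.0 head top far 313.0 collar top far 252.3 collar bot far 247.1
3 head base far 266.1 head top far 316.7 collar top far 250.6 collar bot far 244.7
6 head base far 264.4 head top far 320.4 collar top far 249.1 collar bot far 242.4
9 head base far 262.8 head top far 324.1 collar top far 247.7 collar bot far 240.2
```

The rolls followed the nose in the backward pass, with the upper now at about 0.498 and the lower at about 0.496. The lean is steady at around 6°. I'll lift slightly and tilt the tool by that amount so the spindle stands upright.

Request:
step_arm(
  targets=[
    [[0,0,0],[0,0,-3],22],
    [[0,-0.035,0],[7,0,0],22],
    [[0,-0.035,0],[7,0,-0.5],22],
    [[0,-0.035,0],[7,0,-0.7],22],
    [[0,0,0],[0,0,0],22],
  ],
  grip_force=120,
)

```text
time: 18.08
tool_pos: [0.481, 0.1341, 0.2358]
tcp_rot: [-0.057, 3.038, 0.002]
wrist_force: [2.0, 0.5, -1.4]
width: 0.314
grip_force: 118.1
```

```bash
python3 - <<'E'
from tilt import *
s=read_state();R=toolR(s);tp=s["tool_pos"];print(tp,R.round(3).tolist(),s["wrist_force"],s["torque"])
w=read_camera("wrist").mean(2);print("head edge",edges(w)[0])
print("axis down dir now",(R@[np.sin(.105),0,np.cos(.105)]).round(3))
# wrist: far rims; scan column 309:322
p=w[100:260,309:322].mean(1);d=np.diff(p);print([(100+i,int(d[i])) for i in range(len(d)) if abs(d[i])>14])
for xc in(.485,.490,.495,.500): print(xc,world2pix("wrist",[[xc-.05,.136,.12],[xc-.0165,.136,.12],[xc-.05,.136,.08]]).round(1)[:,1],world2pix("scene",[[xc+.05,.136,.12]])[0].round(1))
a=read_camera("scene").min(2).astype(int);print(a[180:200,388:392].mean(1).astype(int))
ac=read_camera("scene");
cb=cv2.resize(ac[100:230,330:430],None,fx=4.5,fy=4.5,interpolation=2);cv2.imwrite("pics/c7.png",cb[:,:,::-1])
for L in(.164,.12,.112):
    Q=Ro.from_rotvec([0,.105,0]).as_matrix();X=tp+R@(Q@[0,0,.144-L]+[0,0,.058]);print(L,X.round(4),((world2pix("scene",[X])[0]-[330,100])*4.5).round())
E
```

```text
[0.48097815 0.13413951 0.23577326] [[-0.994, -0.038, 0.103], [-0.037, 0.999, 0.003], [-0.103, -0.001, -0.995]] [ 2.0443392   0.45533053 -1.38236942] [ 0.05820039 -0.55170416  0.03525689]
head edge 261.1154
axis down dir now [-0.002 -0.001 -1.   ]
[(105, -15), (178, 19), (179, 29), (180, 21), (234, -24), (235, -44), (236, -25), (243, 18), (244, 30), (245, 16)]
0.485 [170.5 230.  158.4] [388.5 186.2]
0.49 [179.9 238.2 166.3] [388.8 188.2]
0.495 [189.2 246.3 174.1] [389.  190.2]
0.5 [198.2 254.1 181.8] [389.3 192.3]
[226 226 227 227 227 227 211 166 133 128 127 127 127 124 122 124 124 123
 123 137]
0.164 [0.487  0.1343 0.1981] [268. 164.]
0.12 [0.4869 0.1343 0.1541] [257. 244.]
0.112 [0.4869 0.1343 0.1461] [255. 258.]
```

View pics/c7.png

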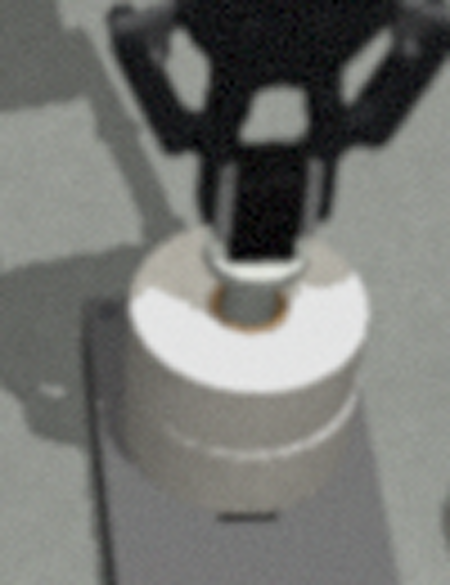

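The picture shows an upright shank in the bore at (252,300), and the +x end of the slot now uncovered at (247,516). I'll use that to locate the slot, then go on −x with light pressure.

```bash
python3 -c "
from h import *
print(pix2world('scene',(330+247/4.5,100+518/4.5),.04),pix2world('scene',(330+218/4.5,100+516/4.5),.04),pix2world('scene',(330+276/4.5,100+516/4.5),.04))"
```

```text
[0.53849972 0.13648046 0.04      ] [0.53723031 0.12400452 0.04      ] [0.53753805 0.14914255 0.04      ]
```

Request:
step_arm(
  targets=[
    [[0,0,0],[0.1,0,1],22],
    [[0,0,0],[0,0,0],22],
  ],
)

```text
time: 18.4
tool_pos: [0.4823, 0.1342, 0.2343]
tcp_rot: [-0.056, 3.041, 0.002]
wrist_force: [0.2, -1.0, -2.2]
width: 0.309
grip_force: 118.1
```

Request:
step_arm(
  targets=[
    [[0,0,0],[0.05,0,0.5],22],
    [[0,0,0],[0,0,0],22],
  ],
)

```text
time: 18.57
tool_pos: [0.4829, 0.1343, 0.2343]
tcp_rot: [-0.056, 3.038, 0.002]
wrist_force: [1.4, 0.7, -1.9]
width: 0.308
grip_force: 118.1
```

Request:
step_arm(
  targets=[
    [[0,0,0],[0.05,0,0.5],22],
    [[0,0,0],[0,0,0],22],
  ],
)

```text
time: 18.73
tool_pos: [0.4831, 0.1344, 0.2343]
tcp_rot: [-0.056, 3.037, 0.003]
wrist_force: [0.4, 0.1, -1.4]
width: 0.308
grip_force: 118.1
```

Request:
step_arm(
  targets=[
    [[0,0,0],[0.05,0,0.5],22],
    [[0,0,0],[0,0,0],22],
    [[0,0,0],[0,0,0],22],
  ],
)

```text
time: 18.98
tool_pos: [0.4832, 0.1344, 0.2341]
tcp_rot: [-0.056, 3.036, 0.003]
wrist_force: [-0.1, 0.4, -1.8]
width: 0.31
grip_force: 118.1
```

Request:
step_arm(
  targets=[
    [[0,0,0],[0.05,0,0.5],22],
    [[0,0,0],[0,0,0],22],
    [[0,0,0],[0,0,0],22],
  ],
)

```text
time: 19.23
tool_pos: [0.4833, 0.1345, 0.2338]
tcp_rot: [-0.056, 3.036, 0.003]
wrist_force: [-0.0, 0.0, -1.2]
width: 0.307
grip_force: 118.2
```

Request:
step_arm(
  targets=[
    [[0,0,0],[0,0,0],22],
    [[0,0,0],[0,0,0],22],
    [[0,0,0],[0,0,0],22],
  ],
)

```text
time: 19.48
tool_pos: [0.4833, 0.1345, 0.2338]
tcp_rot: [-0.056, 3.036, 0.003]
wrist_force: [0.5, -0.9, -0.4]
width: 0.311
grip_force: 118.2
```

```bash
python3 - <<'E'
from tilt import *
for k in range(4):
    s=read_state();print(s["time"],s["tool_pos"].round(4),s["wrist_force"].round(1),s["torque"].round(2),s["q"].round(4),s["joint_torque"].round(2));w=read_camera("wrist").mean(2)
print(edges(w)[0])
E
```

```text
19.4833 [0.4833 0.1345 0.2338] [ 0.5 -0.9 -0.4] [0.02 0.11 0.02] [ 0.2329 -0.0633  2.0996 -0.0242  1.0022 -1.3632] [ -0.   -31.57 -35.27  -0.1   -0.66  -0.  ]
19.5333 [0.4833 0.1345 0.2338] [ 0.2 -0.9 -0.2] [-0.    0.12 -0.04] [ 0.2329 -0.0633  2.0996 -0.0242  1.0022 -1.3632] [ -0.   -31.52 -35.22  -0.1   -0.66  -0.  ]
19.5833 [0.4833 0.1344 0.2338] [-1.  -0.9 -0.7] [-0.04  0.09  0.01] [ 0.2328 -0.0633  2.0996 -0.0242  1.0021 -1.3632] [-1.000e-02 -3.146e+01 -3.516e+01 -1.000e-01 -6.600e-01 -0.000e+00]
19.6333 [0.4833 0.1344 0.2338] [ 0.   0.5 -0.1] [-0.02  0.13  0.01] [ 0.2328 -0.0633  2.0996 -0.0242  1.0021 -1.3632] [-1.000e-02 -3.141e+01 -3.511e+01 -1.000e-01 -6.600e-01 -0.000e+00]
261.14337
```

Request:
step_arm(
  targets=[
    [[0,0,0],[1,0,-0.1],22],
    [[0,0,0],[1,0,-0.1],22],
    [[0,0,0],[1,0,-0.1],22],
  ],
)

```text
time: 19.93
tool_pos: [0.4805, 0.1343, 0.2337]
tcp_rot: [-0.056, 3.035, 0.003]
wrist_force: [2.5, 0.7, -2.6]
width: 0.305
grip_force: 118.2
```

Request:
step_arm(
  targets=[
    [[0,0,0],[1,0,-0.1],22],
    [[0,0,0],[1,0,-0.1],22],
    [[0,0,0],[1,0,-0.1],22],
  ],
)

```text
time: 20.18
tool_pos: [0.4774, 0.1342, 0.2337]
tcp_rot: [-0.056, 3.035, 0.003]
wrist_force: [2.7, -0.2, -3.0]
width: 0.307
grip_force: 118.2
```

Request:
step_arm(
  targets=[
    [[0,0,0],[1,0,-0.1],22],
    [[0,0,0],[1,0,-0.1],22],
    [[0,0,0],[1,0,-0.1],22],
  ],
)

```text
time: 20.43
tool_pos: [0.4746, 0.1342, 0.234]
tcp_rot: [-0.057, 3.035, 0.003]
wrist_force: [3.4, 0.4, -0.8]
width: 0.308
grip_force: 118.1
```

Request:
step_arm(
  targets=[
    [[0,0,0],[0.1,0,1],22],
    [[0,0,0],[0,0,0],22],
    [[0,0,0],[0,0,0],22],
  ],
)

```text
time: 20.68
tool_pos: [0.4748, 0.1342, 0.2339]
tcp_rot: [-0.057, 3.034, 0.003]
wrist_force: [1.6, -0.6, 5.3]
width: 0.305
grip_force: 119.1
```

Request:
step_arm(
  targets=[
    [[0,0,0],[1,0,-0.1],22],
    [[0,0,0],[1,0,-0.1],22],
    [[0,0,0],[1,0,-0.1],22],
  ],
)

```text
time: 20.93
tool_pos: [0.4731, 0.1342, 0.2341]
tcp_rot: [-0.057, 3.03, 0.004]
wrist_force: [7.6, -0.9, 2.1]
width: 0.306
grip_force: 118.8
```

Request:
step_arm(
  targets=[
    [[0,0,0],[-2,0,0],22],
    [[0,0,0],[-2,0,0.2],22],
    [[0,0,0],[-1,0,0.1],22],
    [[0,0,0],[0,0,0],22],
  ],
)

```text
time: 21.27
tool_pos: [0.4758, 0.1343, 0.2337]
tcp_rot: [-0.056, 3.038, 0.003]
wrist_force: [-2.1, -0.2, 10.5]
width: 0.31
grip_force: 119.6
```

Request:
step_arm(
  targets=[
    [[0,0,0],[-1,0,0.1],22],
    [[0,0,0],[-1,0,0.1],22],
    [[0,0,0],[-1,0,0.1],22],
  ],
)

```text
time: 21.52
tool_pos: [0.4776, 0.1344, 0.2336]
tcp_rot: [-0.056, 3.041, 0.003]
wrist_force: [-5.6, -0.8, 14.4]
width: 0.311
grip_force: 120.2
```

Request:
step_arm(
  targets=[
    [[0,0,0],[-1,0,0.1],22],
    [[0,0,0],[-1,0,0.1],22],
    [[0,0,0],[-1,0,0.1],22],
  ],
)

```text
time: 21.77
tool_pos: [0.4796, 0.1344, 0.2334]
tcp_rot: [-0.056, 3.044, 0.003]
wrist_force: [-3.3, 0.0, 13.3]
width: 0.312
grip_force: 120.6
```

Request:
step_arm(
  targets=[
    [[0,0,0],[-1,0,0.1],22],
    [[0,0,0],[-1,0,0.1],22],
    [[0,0,0],[-1,0,0.1],22],
  ],
)

```text
time: 22.02
tool_pos: [0.4825, 0.1345, 0.2331]
tcp_rot: [-0.056, 3.044, 0.002]
wrist_force: [-6.6, -1.3, 15.3]
width: 0.311
grip_force: 120.7
```

Request:
step_arm(
  targets=[
    [[0,0,0],[0,0,-1.5],22],
    [[0,0,0],[-1,0,0.1],22],
    [[0,0,0],[-1,0,0.1],22],
    [[0,0,0],[0,0,0],22],
  ],
)

```text
time: 22.35
tool_pos: [0.4835, 0.1344, 0.2331]
tcp_rot: [-0.056, 3.047, 0.002]
wrist_force: [-6.6, -0.4, 9.0]
width: 0.31
grip_force: 120.0
```

```bash
python3 - <<'E'
from tilt import *
s=read_state();R=toolR(s);print(s["tool_pos"].round(4),s["wrist_force"].round(1),s["torque"].round(2))
w=read_camera("wrist").mean(2);print("head edge",edges(w)[0])
p=w[100:260,309:322].mean(1);d=np.diff(p);print([(100+i,int(d[i])) for i in range(len(d)) if abs(d[i])>14])
for xc in(.475,.480,.485,.490,.495,.500): print(xc,world2pix("wrist",[[xc-.05,.136,.12],[xc-.0165,.136,.12],[xc-.05,.136,.08]]).round(1)[:,1],world2pix("scene",[[xc+.05,.136,.12]])[0].round(1))
a=read_camera("scene").min(2).astype(int);print(a[175:200,388:392].mean(1).astype(int))
E
```

```text
[0.4835 0.1344 0.2331] [-6.6 -0.4  9. ] [-0.01  2.02  0.02]
head edge 259.2914
[(163, 21), (164, 29), (165, 18), (222, -32), (223, -46), (241, 16), (242, 27), (243, 18), (258, -41)]
0.475 [149.  212.3 140.8] [388.1 182.1]
0.48 [159.  221.  149.2] [388.3 184.1]
0.485 [168.8 229.5 157.4] [388.5 186.2]
0.49 [178.5 237.8 165.4] [388.8 188.2]
0.495 [187.9 246.  173.3] [389.  190.2]
0.5 [197.1 254.1 181.1] [389.3 192.3]
[226 226 226 227 227 228 226 226 214 168 132 127 127 126 127 127 124 125
 124 123 124 133 155 161 144]
```

Pushing +x jams, because friction pivots the spindle in the pads. I'll lift the nose slightly off the block, correct the lean, carry it towards +x unloaded, and touch down in small hops instead.

Request:
step_arm(
  targets=[
    [[0,0,0],[0,0,-4],22],
    [[0,-0.035,0],[7,0,-0.8],22],
    [[0,0,0],[0,0,0],22],
  ],
)

```text
time: 22.7
tool_pos: [0.4764, 0.1339, 0.2361]
tcp_rot: [-0.056, 3.007, 0.002]
wrist_force: [-0.4, -0.6, -2.2]
width: 0.31
grip_force: 118.4
```

Request:
step_arm(
  targets=[
    [[0,0,0],[-4,0,0.5],22],
    [[0,0,0],[-4,0,0.5],22],
    [[0,0,0],[-4,0,0.5],22],
    [[0,0,0],[0,0,0],22],
  ],
)

```text
time: 23.03
tool_pos: [0.4922, 0.1347, 0.2379]
tcp_rot: [-0.055, 3.003, 0.004]
wrist_force: [-1.5, 0.4, -3.6]
width: 0.311
grip_force: 118.4
```

```bash
cat >> tilt.py <<'E'
def roll_est():
    s=read_state();R=toolR(s);w=read_camera("wrist").mean(2);p=w[100:260,309:322].mean(1);d=np.diff(p)
    a=read_camera("scene").min(2).astype(float)[175:210,388:392].mean(1)
    j=next(i for i in range(8,34) if a[i]<175 and a[:i].max()>200);row=175+j-(175-a[j])/(a[j-1]-a[j])
    xs=np.linspace(.46,.54,81);rr=world2pix("scene",[[x+.05,.136,.12] for x in xs])[:,1]
    print("upper roll x(scene)",np.interp(row,rr,xs).round(4),"head edge",round(float(edges(w)[0]),1),"tool z",R[:,2].round(3),s["tool_pos"].round(4),s["wrist_force"].round(1),s["torque"].round(2))
    lean=(266.7-edges(w)[0])/.93
    print("wrist steps",[(100+i,int(d[i])) for i in range(len(d)) if abs(d[i])>14],{round(x,3):world2pix("wrist",[[x-.05,.136,.12]])[0,1].round() for x in np.arange(.48,.53,.01)})
E
python3 -c "
from tilt import *
roll_est()"
```

```text
upper roll x(scene) 0.4951 head edge 259.6 tool z [ 0.138  0.005 -0.99 ] [0.4922 0.1347 0.2379] [-1.5  0.4 -3.6] [ 0.01  0.76 -0.01]
wrist steps [(150, 17), (151, 24), (153, -28), (154, -15), (165, 18), (166, 30), (167, 20), (222, -30), (223, -47), (242, 26), (243, 25), (258, -32)] {np.float64(0.48): np.float64(131.0), np.float64(0.49): np.float64(151.0), np.float64(0.5): np.float64(170.0), np.float64(0.51): np.float64(189.0), np.float64(0.52): np.float64(206.0), np.float64(0.53): np.float64(223.0)}
```

Request:
step_arm(
  targets=[
    [[0,0,0],[-3,0,0.4],22],
    [[0,0,0],[-3,0,0.4],22],
    [[0,0,0],[0.3,0,2],22],
    [[0,0,0],[0,0,0],22],
  ],
)

```text
time: 23.47
tool_pos: [0.4983, 0.1351, 0.2368]
tcp_rot: [-0.056, 3.0, 0.004]
wrist_force: [-1.6, -0.2, -2.0]
width: 0.309
grip_force: 118.5
```

Request:
step_arm(
  targets=[
    [[0,0,0],[0.15,0,1],22],
    [[0,0,0],[0,0,0],22],
  ],
)

```text
time: 23.63
tool_pos: [0.4981, 0.1351, 0.2359]
tcp_rot: [-0.056, 3.0, 0.004]
wrist_force: [-1.3, 0.3, -1.3]
width: 0.308
grip_force: 118.5
```

Request:
step_arm(
  targets=[
    [[0,0,0],[0.15,0,1],22],
    [[0,0,0],[0,0,0],22],
  ],
)

```text
time: 23.8
tool_pos: [0.498, 0.135, 0.2347]
tcp_rot: [-0.056, 3.0, 0.004]
wrist_force: [-1.9, 1.7, -0.6]
width: 0.307
grip_force: 118.5
```

Request:
step_arm(
  targets=[
    [[0,0,0],[0.15,0,1],22],
    [[0,0,0],[0,0,0],22],
  ],
)

```text
time: 23.97
tool_pos: [0.498, 0.135, 0.2338]
tcp_rot: [-0.056, 3.0, 0.004]
wrist_force: [-0.7, -0.4, -1.0]
width: 0.314
grip_force: 118.9
```

Request:
step_arm(
  targets=[
    [[0,0,0],[0.07,0,0.5],22],
    [[0,0,0],[0,0,0],22],
  ],
)

```text
time: 24.13
tool_pos: [0.4982, 0.135, 0.2338]
tcp_rot: [-0.056, 3.0, 0.004]
wrist_force: [-1.0, -0.4, 1.9]
width: 0.31
grip_force: 119.0
```

Request:
step_arm(
  targets=[
    [[0,0,0],[-2.3,0,-1.7],22],
    [[0,0,0],[0.3,0,2],22],
    [[0,0,0],[0,0,0],22],
  ],
)

```text
time: 24.38
tool_pos: [0.4997, 0.1351, 0.2337]
tcp_rot: [-0.056, 3.002, 0.004]
wrist_force: [-3.5, 0.2, 5.8]
width: 0.309
grip_force: 119.8
```

Request:
step_arm(
  targets=[
    [[0,0,0],[-2.3,0,-1.7],22],
    [[0,0,0],[0.3,0,2],22],
    [[0,0,0],[0,0,0],22],
  ],
)

```text
time: 24.63
tool_pos: [0.5018, 0.1352, 0.2337]
tcp_rot: [-0.056, 3.001, 0.004]
wrist_force: [-5.0, -0.5, 6.4]
width: 0.312
grip_force: 119.9
```

Request:
step_arm(
  targets=[
    [[0,0,0],[-2.3,0,-1.7],22],
    [[0,0,0],[0.3,0,2],22],
    [[0,0,0],[0,0,0],22],
  ],
)

```text
time: 24.88
tool_pos: [0.5041, 0.1352, 0.2337]
tcp_rot: [-0.056, 3.001, 0.004]
wrist_force: [-4.8, 0.1, 5.9]
width: 0.311
grip_force: 119.9
```

Request:
step_arm(
  targets=[
    [[0,0,0],[-2.3,0,-1.9],22],
    [[0,0,0],[0.3,0,2],22],
    [[0,0,0],[0,0,0],22],
  ],
)

```text
time: 25.13
tool_pos: [0.5062, 0.1353, 0.2337]
tcp_rot: [-0.056, 3.0, 0.004]
wrist_force: [-4.3, 0.0, 4.3]
width: 0.309
grip_force: 119.8
```

Request:
step_arm(
  targets=[
    [[0,0,0],[-2.3,0,-1.7],22],
    [[0,0,0],[0.3,0,2],22],
    [[0,0,0],[0,0,0],22],
  ],
)

```text
time: 25.38
tool_pos: [0.5083, 0.1354, 0.2337]
tcp_rot: [-0.056, 3.0, 0.004]
wrist_force: [-3.7, 0.2, 3.9]
width: 0.313
grip_force: 119.7
```

Request:
step_arm(
  targets=[
    [[0,0,0],[-2.3,0,-1.7],22],
    [[0,0,0],[0.3,0,2],22],
    [[0,0,0],[0,0,0],22],
  ],
)

```text
time: 25.63
tool_pos: [0.5103, 0.1355, 0.2337]
tcp_rot: [-0.056, 3.0, 0.004]
wrist_force: [-3.6, 0.3, 4.9]
width: 0.31
grip_force: 119.7
```

Request:
step_arm(
  targets=[
    [[0,0,0],[-2.3,0,-1.7],22],
    [[0,0,0],[0.3,0,2],22],
    [[0,0,0],[0,0,0],22],
  ],
)

```text
time: 25.88
tool_pos: [0.5124, 0.1356, 0.2337]
tcp_rot: [-0.056, 3.0, 0.004]
wrist_force: [-3.2, 0.2, 5.1]
width: 0.305
grip_force: 119.7
```

```bash
python3 -c "
from tilt import *
roll_est()"
```

```text
upper roll x(scene) 0.46 head edge 259.6 tool z [ 0.14   0.005 -0.99 ] [0.5124 0.1356 0.2337] [-3.2  0.2  5.1] [-0.02  1.13 -0.02]
wrist steps [(151, 27), (153, -24), (154, -24), (166, 20), (167, 29), (168, 18), (224, -27), (225, -45), (226, -19), (242, 26), (243, 23), (258, -33)] {np.float64(0.48): np.float64(85.0), np.float64(0.49): np.float64(108.0), np.float64(0.5): np.float64(130.0), np.float64(0.51): np.float64(151.0), np.float64(0.52): np.float64(171.0), np.float64(0.53): np.float64(190.0)}
```

Request:
step_arm(
  targets=[
    [[0,0,0],[-2.3,0,-1.7],22],
    [[0,0,0],[0.3,0,2],22],
    [[0,0,0],[0,0,0],22],
  ],
)

```text
time: 26.23
tool_pos: [0.5143, 0.1356, 0.2337]
tcp_rot: [-0.056, 3.0, 0.004]
wrist_force: [-4.2, -0.9, 4.9]
width: 0.31
grip_force: 119.8
```

Request:
step_arm(
  targets=[
    [[0,0,0],[-2.3,0,-1.7],22],
    [[0,0,0],[0.3,0,2],22],
    [[0,0,0],[0,0,0],22],
  ],
)

```text
time: 26.48
tool_pos: [0.5163, 0.1357, 0.2337]
tcp_rot: [-0.056, 3.0, 0.004]
wrist_force: [-3.1, -1.1, 4.8]
width: 0.306
grip_force: 119.8
```

Request:
step_arm(
  targets=[
    [[0,0,0],[-2.3,0,-1.7],22],
    [[0,0,0],[0.3,0,2],22],
    [[0,0,0],[0,0,0],22],
  ],
)

```text
time: 26.73
tool_pos: [0.5184, 0.1357, 0.2337]
tcp_rot: [-0.056, 3.0, 0.004]
wrist_force: [-3.9, 0.2, 3.9]
width: 0.31
grip_force: 119.7
```

Request:
step_arm(
  targets=[
    [[0,0,0],[-2.3,0,-1.7],22],
    [[0,0,0],[0.3,0,2],22],
    [[0,0,0],[0,0,0],22],
  ],
)

```text
time: 26.98
tool_pos: [0.5205, 0.1358, 0.2337]
tcp_rot: [-0.056, 3.0, 0.004]
wrist_force: [-3.6, -0.8, 5.2]
width: 0.311
grip_force: 119.8
```

Hops up to rel +24 found no hole, and the earlier −x passes were unreliable: one was with the spindle leaning, the other unloaded. I'll lift, carry back to the middle and hop towards −x.

Request:
step_arm(
  targets=[
    [[0,0,0],[-0.4,0,-3],22],
    [[0,0,0],[5,0,-0.7],22],
    [[0,0,0],[5,0,-0.7],22],
    [[0,0,0],[5,0,-0.7],22],
    [[0,0,0],[5,0,-0.7],22],
  ],
)

```text
time: 27.4
tool_pos: [0.5005, 0.1352, 0.2369]
tcp_rot: [-0.056, 2.997, 0.005]
wrist_force: [4.0, 0.5, -1.7]
width: 0.306
grip_force: 118.4
```

Request:
step_arm(
  targets=[
    [[0,0,0],[3,0,-0.4],22],
    [[0,0,0],[0.3,0,2],22],
    [[0,0,0],[0.15,0,1],22],
    [[0,0,0],[0,0,0],22],
  ],
)

```text
time: 27.73
tool_pos: [0.4972, 0.135, 0.2337]
tcp_rot: [-0.056, 2.999, 0.004]
wrist_force: [3.0, -0.9, 2.3]
width: 0.31
grip_force: 119.4
```

```bash
python3 -c "
from tilt import *
roll_est()"
```

```text
upper roll x(scene) 0.5053 head edge 260.1 tool z [ 0.141  0.005 -0.99 ] [0.4972 0.135  0.2337] [ 3.  -0.9  2.3] [-0.12 -0.69 -0.03]
wrist steps [(152, 14), (176, 21), (177, 29), (178, 17), (232, -20), (233, -40), (234, -33), (242, 20), (243, 29), (244, 15), (258, -19)] {np.float64(0.48): np.float64(120.0), np.float64(0.49): np.float64(141.0), np.float64(0.5): np.float64(161.0), np.float64(0.51): np.float64(181.0), np.float64(0.52): np.float64(199.0), np.float64(0.53): np.float64(216.0)}
```

Request:
step_arm(
  targets=[
    [[0,0,0],[1.7,0,-2.2],22],
    [[0,0,0],[0.3,0,2],22],
    [[0,0,0],[0,0,0],22],
  ],
)

```text
time: 28.08
tool_pos: [0.4944, 0.1348, 0.2336]
tcp_rot: [-0.056, 3.002, 0.004]
wrist_force: [-1.1, -0.2, 7.9]
width: 0.308
grip_force: 120.1
```

Request:
step_arm(
  targets=[
    [[0,0,0],[1.7,0,-2.2],22],
    [[0,0,0],[0.3,0,2],22],
    [[0,0,0],[0,0,0],22],
  ],
)

```text
time: 28.33
tool_pos: [0.4923, 0.1347, 0.2336]
tcp_rot: [-0.056, 3.002, 0.004]
wrist_force: [-2.5, 0.1, 7.7]
width: 0.312
grip_force: 120.2
```

Request:
step_arm(
  targets=[
    [[0,0,0],[1.7,0,-2.2],22],
    [[0,0,0],[0.3,0,2],22],
    [[0,0,0],[0,0,0],22],
  ],
)

```text
time: 28.58
tool_pos: [0.4905, 0.1347, 0.2336]
tcp_rot: [-0.056, 3.001, 0.004]
wrist_force: [-2.5, -0.8, 7.5]
width: 0.307
grip_force: 120.2
```

Request:
step_arm(
  targets=[
    [[0,0,0],[1.7,0,-2.2],22],
    [[0,0,0],[0.3,0,2],22],
    [[0,0,0],[0,0,0],22],
  ],
)

```text
time: 28.83
tool_pos: [0.4886, 0.1346, 0.2335]
tcp_rot: [-0.056, 3.001, 0.004]
wrist_force: [-1.9, -1.2, 8.4]
width: 0.31
grip_force: 120.2
```

Request:
step_arm(
  targets=[
    [[0,0,0],[1.7,0,-2.5],22],
    [[0,0,0],[0.3,0,2],22],
    [[0,0,0],[0,0,0],22],
  ],
)

```text
time: 29.08
tool_pos: [0.4865, 0.1346, 0.2335]
tcp_rot: [-0.056, 3.001, 0.004]
wrist_force: [-2.5, -0.8, 7.0]
width: 0.312
grip_force: 120.0
```

Request:
step_arm(
  targets=[
    [[0,0,0],[1.7,0,-2.3],22],
    [[0,0,0],[0.3,0,2],22],
    [[0,0,0],[0,0,0],22],
  ],
)

```text
time: 29.33
tool_pos: [0.4845, 0.1345, 0.2335]
tcp_rot: [-0.056, 3.001, 0.004]
wrist_force: [-1.0, -0.1, 7.0]
width: 0.314
grip_force: 119.9
```

Request:
step_arm(
  targets=[
    [[0,0,0],[1.7,0,-2.3],22],
    [[0,0,0],[0.3,0,2],22],
    [[0,0,0],[0,0,0],22],
  ],
)

```text
time: 29.58
tool_pos: [0.4825, 0.1344, 0.2334]
tcp_rot: [-0.056, 3.001, 0.004]
wrist_force: [-1.0, -0.7, 6.5]
width: 0.308
grip_force: 119.9
```

Request:
step_arm(
  targets=[
    [[0,0,0],[1.7,0,-2.3],22],
    [[0,0,0],[0.3,0,2],22],
    [[0,0,0],[0,0,0],22],
  ],
)

```text
time: 29.83
tool_pos: [0.4804, 0.1343, 0.2333]
tcp_rot: [-0.056, 3.001, 0.004]
wrist_force: [-0.5, -0.0, 5.3]
width: 0.311
grip_force: 119.9
```

```bash
python3 -c "
from tilt import *
roll_est()"
```

```text
upper roll x(scene) 0.4876 head edge 259.8 tool z [ 0.139  0.005 -0.99 ] [0.4804 0.1343 0.2333] [-0.5 -0.   5.3] [-0.16  0.16  0.01]
wrist steps [(151, 14), (175, 24), (176, 28), (177, 14), (231, -15), (232, -36), (233, -40), (242, 23), (243, 28), (258, -27)] {np.float64(0.48): np.float64(155.0), np.float64(0.49): np.float64(175.0), np.float64(0.5): np.float64(194.0), np.float64(0.51): np.float64(212.0), np.float64(0.52): np.float64(229.0), np.float64(0.53): np.float64(245.0)}
```

Request:
step_arm(
  targets=[
    [[0,0,0],[1.7,0,-2.3],22],
    [[0,0,0],[0.3,0,2],22],
    [[0,0,0],[0,0,0],22],
  ],
)

```text
time: 30.18
tool_pos: [0.4782, 0.1342, 0.2324]
tcp_rot: [-0.056, 3.002, 0.004]
wrist_force: [2.5, 0.1, -1.5]
width: 0.306
grip_force: 118.8
```

Request:
step_arm(
  targets=[
    [[0,0,0],[1.7,0,-2.3],22],
    [[0,0,0],[0.3,0,2],22],
    [[0,0,0],[0,0,0],22],
  ],
)

```text
time: 30.43
tool_pos: [0.4759, 0.1341, 0.2322]
tcp_rot: [-0.056, 3.002, 0.004]
wrist_force: [0.6, -0.3, -2.7]
width: 0.307
grip_force: 118.2
```

Request:
step_arm(
  targets=[
    [[0,0,0],[1.7,0,-2.3],22],
    [[0,0,0],[0.3,0,2],22],
    [[0,0,0],[0,0,0],22],
  ],
)

```text
time: 30.68
tool_pos: [0.4741, 0.1341, 0.2327]
tcp_rot: [-0.056, 3.002, 0.004]
wrist_force: [-0.1, 0.3, -2.3]
width: 0.314
grip_force: 118.3
```

Request:
step_arm(
  targets=[
    [[0,0,0],[1.7,0,-2.3],22],
    [[0,0,0],[0.3,0,2],22],
    [[0,0,0],[0,0,0],22],
  ],
)

```text
time: 30.93
tool_pos: [0.4726, 0.1341, 0.2337]
tcp_rot: [-0.056, 3.0, 0.004]
wrist_force: [-0.1, 0.0, 1.7]
width: 0.312
grip_force: 119.5
```

The nose dropped at TCP x = 0.478, 0.476 and 0.474, so the hole centre is near TCP 0.4762. I'll go back and lower.

Request:
step_arm(
  targets=[
    [[0,0,0],[-0.3,0,-2],22],
    [[0,0,0],[-3.6,0,0.5],22],
    [[0,0,0],[0.3,0,2],22],
    [[0,0,0],[0,0,0],22],
  ],
)

```text
time: 31.27
tool_pos: [0.4757, 0.1341, 0.2323]
tcp_rot: [-0.056, 3.003, 0.004]
wrist_force: [0.0, -0.3, -2.4]
width: 0.307
grip_force: 118.7
```

Request:
step_arm(
  targets=[
    [[0,0,0],[0.15,0,1],22],
    [[0,0,0],[0.15,0,1],22],
    [[0,0,0],[0,0,0],22],
  ],
)

```text
time: 31.52
tool_pos: [0.4757, 0.1341, 0.2304]
tcp_rot: [-0.056, 3.002, 0.004]
wrist_force: [0.2, 0.1, -2.6]
width: 0.31
grip_force: 118.7
```

Dropping in free, so I'll continue down.

Request:
step_arm(
  targets=[
    [[0,0,0],[0.15,0,1],22],
    [[0,0,0],[0.15,0,1],22],
    [[0,0,0],[0.15,0,1],22],
    [[0,0,0],[0,0,0],22],
  ],
)

```text
time: 31.85
tool_pos: [0.4758, 0.1341, 0.2277]
tcp_rot: [-0.056, 3.002, 0.004]
wrist_force: [0.6, -0.0, -2.7]
width: 0.307
grip_force: 118.7
```

Request:
step_arm(
  targets=[
    [[0,0,0],[0.15,0,1],22],
    [[0,0,0],[0.15,0,1],22],
    [[0,0,0],[0,0,0],22],
  ],
)

```text
time: 32.1
tool_pos: [0.4758, 0.1341, 0.2257]
tcp_rot: [-0.056, 3.001, 0.004]
wrist_force: [-0.3, -0.5, -1.4]
width: 0.314
grip_force: 118.7
```

Request:
step_arm(
  targets=[
    [[0,0,0],[0.15,0,1],22],
    [[0,0,0],[0.15,0,1],22],
    [[0,0,0],[0.15,0,1],22],
    [[0,0,0],[0,0,0],22],
  ],
)

```text
time: 32.43
tool_pos: [0.4758, 0.1341, 0.2226]
tcp_rot: [-0.056, 3.002, 0.004]
wrist_force: [-0.6, -0.0, -1.9]
width: 0.312
grip_force: 118.7
```

Request:
step_arm(
  targets=[
    [[0,0,0],[0.15,0,1],22],
    [[0,0,0],[0.15,0,1],22],
    [[0,0,0],[0.15,0,1],22],
    [[0,0,0],[0,0,0],22],
  ],
)

```text
time: 32.77
tool_pos: [0.4758, 0.1341, 0.2196]
tcp_rot: [-0.056, 3.002, 0.004]
wrist_force: [-0.7, 0.1, -2.0]
width: 0.312
grip_force: 118.7
```

Request:
step_arm(
  targets=[
    [[0,0,0],[0.15,0,1],22],
    [[0,0,0],[0.15,0,1],22],
    [[0,0,0],[0.15,0,1],22],
    [[0,0,0],[0,0,0],22],
  ],
)

```text
time: 33.1
tool_pos: [0.4757, 0.1341, 0.2165]
tcp_rot: [-0.056, 3.002, 0.004]
wrist_force: [0.4, -0.2, -1.9]
width: 0.307
grip_force: 118.7
```

Request:
step_arm(
  targets=[
    [[0,0,0],[0.15,0,1],22],
    [[0,0,0],[0.15,0,1],22],
    [[0,0,0],[0,0,0],22],
  ],
)

```text
time: 33.35
tool_pos: [0.4758, 0.1341, 0.2146]
tcp_rot: [-0.056, 3.001, 0.004]
wrist_force: [0.0, 0.2, -2.1]
width: 0.311
grip_force: 118.7
```

Request:
step_arm(
  targets=[
    [[0,0,0],[0.15,0,1],22],
    [[0,0,0],[0,0,0],22],
  ],
)

```text
time: 33.52
tool_pos: [0.4758, 0.1341, 0.2137]
tcp_rot: [-0.056, 3.001, 0.004]
wrist_force: [-0.8, 0.2, -2.8]
width: 0.304
grip_force: 118.7
```

Request:
step_arm(
  targets=[
    [[0,0,0],[0.15,0,1],22],
    [[0,0,0],[0,0,0],22],
  ],
)

```text
time: 33.68
tool_pos: [0.4758, 0.1341, 0.2126]
tcp_rot: [-0.056, 3.001, 0.004]
wrist_force: [0.0, 0.1, -2.5]
width: 0.309
grip_force: 118.7
```

Request:
step_arm(
  targets=[
    [[0,0,0],[0.1,0,0.5],22],
    [[0,0,0],[0,0,0],22],
  ],
)

```text
time: 33.85
tool_pos: [0.4758, 0.1341, 0.2122]
tcp_rot: [-0.056, 3.001, 0.004]
wrist_force: [0.5, -1.7, -1.9]
width: 0.31
grip_force: 118.7
```

Request:
step_arm(
  targets=[
    [[0,0,0],[0.1,0,0.5],22],
    [[0,0,0],[0,0,0],22],
  ],
)

```text
time: 34.02
tool_pos: [0.4759, 0.1341, 0.2121]
tcp_rot: [-0.056, 3.001, 0.004]
wrist_force: [-0.7, 0.6, 0.9]
width: 0.311
grip_force: 118.8
```

Request:
step_arm(
  targets=[
    [[0,0,0],[0.1,0,0.5],22],
    [[0,0,0],[0,0,0],22],
  ],
)

```text
time: 34.18
tool_pos: [0.4759, 0.1342, 0.212]
tcp_rot: [-0.056, 3.001, 0.004]
wrist_force: [-2.8, -0.4, 5.0]
width: 0.31
grip_force: 119.3
```

Request:
step_arm(
  targets=[
    [[0,0,0],[0.1,0,0.5],22],
    [[0,0,0],[0,0,0],22],
  ],
)

```text
time: 34.35
tool_pos: [0.476, 0.1342, 0.212]
tcp_rot: [-0.056, 3.001, 0.004]
wrist_force: [-4.3, -1.9, 6.9]
width: 0.31
grip_force: 119.9
```

Home: 21.7 mm below the block top, with the collar on the roll at about 9 N. I'll unload, release and retreat.

Request:
step_arm(
  targets=[
    [[0,0,0],[-0.1,0,-0.9],24],
    [[0,0,0],[0,0,0],32],
    [[0,0,0],[0,0,0],50],
    [[0,0,0],[0,0,0],70],
    [[0,0,0],[0,0,0],80],
  ],
  grip_force=20,
)

```text
time: 34.77
tool_pos: [0.4758, 0.1342, 0.2116]
tcp_rot: [-0.056, 3.001, 0.004]
wrist_force: [0.3, 0.3, -0.1]
width: 0.789
grip_force: 0.0
```

Request:
step_arm(
  targets=[
    [[0,0,0],[0,0,0],80],
    [[0,0,0],[0,0,-15],80],
    [[0,0,0],[0,0,-30],80],
    [[0,0,0],[0,0,-40],80],
    [[0,0,0],[0,0,-40],80],
  ],
)

```text
time: 35.18
tool_pos: [0.4572, 0.1333, 0.3354]
tcp_rot: [-0.056, 3.004, 0.003]
wrist_force: [1.6, 0.1, 0.4]
width: 0.935
grip_force: 0.0
```

```bash
python3 - <<'E'
from tilt import *
s=read_state();print(s["tool_pos"],s["wrist_force"],s["width"],s["time"])
for cam in("wrist","scene"):
    c=calibration(cam);im=read_camera(cam)
    u0=world2pix(cam,[[.484,.135,.172]],c)[0].round().astype(int)
    g=im.max(2);l,t=u0-[45,45];l=max(l,0);t=max(t,0)
    m=(g[t:t+90,l:l+90]<45).astype(np.uint8);k,lab,st,ce=cv2.connectedComponentsWithStats(m)
    print(cam,"pred head top",u0,[(st[i].tolist(),(ce[i]+[l,t]).round(1).tolist()) for i in range(1,k) if st[i,4]>60])
    for q in("spindle","spindle_head","roll_upper"): print(q,[(round(d["score"],2),np.round(d["extent"]).tolist()) for d in look_for(cam,q)][:4])
    for X in([.484,.135,.172],[.484,.135,.150],[.484,.135,.128],[.484,.135,.120]): print(world2pix(cam,[X],c).round(1).tolist())
E
```

```text
[0.45724408 0.13325481 0.33539842] [1.62317306 0.13952551 0.39301843] 0.9349101251659142 35.1833
wrist pred head top [317 250] [([26, 7, 36, 50, 1721], [315.7, 236.8])]
spindle [(0.88, [293.0, 197.0, 342.0, 264.0]), (0.68, [87.0, 196.0, 157.0, 244.0]), (0.53, [0.0, 248.0, 1.0, 257.0])]
spindle_head [(0.96, [291.0, 199.0, 343.0, 266.0]), (0.59, [88.0, 197.0, 164.0, 248.0]), (0.49, [0.0, 245.0, 0.0, 255.0])]
roll_upper [(0.81, [392.0, 185.0, 489.0, 275.0]), (0.8, [258.0, 158.0, 372.0, 273.0])]
[[316.6, 249.6]]
[[316.5, 237.4]]
[[316.5, 226.9]]
[[316.4, 223.4]]
scene pred head top [388 146] [([36, 40, 16, 24, 338], [386.6, 152.3])]
spindle [(0.85, [131.0, 158.0, 183.0, 251.0]), (0.74, [271.0, 174.0, 289.0, 219.0]), (0.65, [375.0, 138.0, 396.0, 173.0])]
spindle_head [(0.87, [276.0, 179.0, 287.0, 219.0]), (0.86, [129.0, 162.0, 181.0, 247.0])]
roll_upper [(0.88, [358.0, 149.0, 412.0, 199.0]), (0.55, [431.0, 185.0, 484.0, 242.0])]
[[388.3, 146.0]]
[[387.1, 154.7]]
[[386.0, 163.2]]
[[385.6, 166.1]]
```

The head sits where a fully home spindle should be: wrist centroid at row 236.8 against 237.4 predicted, scene head top at row 141. Forces are near zero, so I'm handing in.

```bash
python3 -c "
from workcell import *
print(finish_job())"
```

```text
the job is handed in; nothing more can be done
None
```

The spindle is through both rolls and, by my measurements, home in the socket. It moved 21.7 mm down from the socket block's top until the collar met the upper roll, then I let go and the arm backed clear. I handed in at about 35 s. The hand-in gave no verdict. The highest wrist force I saw was about 17 N, but I read it only at the end of each call, so a brief higher peak could have gone unseen.

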